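# Clear the charging dock and cover it

## Task

Charging is finished: pull every battery pack out of the dock and hang each by the window of its handle on the hook rack, one to a hook. Then close the empty dock with its dust cover, every tooth in its own bay and the plate flat on the dock, and leave the bottle, spool and jar where they are.

Things in the scene. Friction and masses are not known exactly. Their poses are not given: they have to be found in the camera images.
- pack_a: black battery pack plugged upright in the dock (or absent), 126 mm tall, 0.08 to 0.16 kg. Origin: centre of its foot's underside; z up the pack, x through the flat of its handle. From below (heights over the origin): plug foot 10 (x) x 22 (y) mm to 24; body 20 x 30 mm to 68; handle frame 12 (x) x 30 (y) mm to 126, with a window open along x, 22 mm wide, from 68 to 96
- pack_b: battery pack just like pack_a (or absent). Above the window of every pack is a solid bar, 96 to 126 mm over the origin, to be gripped across its 12 mm (x)
- pack_c: battery pack just like pack_a (or absent). A plugged pack's origin is 10 mm above the bench, its axes along the dock's; its foot stands 24 mm deep in the dock and comes free once raised that far
- pack_d: battery pack just like pack_a (or absent)
- pack_a_eye (a point): middle of the window's upper edge of pack_a, 96 mm above its origin: this edge rests on the hook
- pack_b_eye (a point): middle of the window's upper edge of pack_b, 96 mm above its origin: this edge rests on the hook
- pack_c_eye (a point): middle of the window's upper edge of pack_c, 96 mm above its origin: this edge rests on the hook
- pack_d_eye (a point): middle of the window's upper edge of pack_d, 96 mm above its origin: this edge rests on the hook
- dock: grey charging dock, fixed, 60 (x) x 144 (y) x 34 mm high. Origin: centre of its underside, x to its back (away from the robot), z up. Four bays in a row along y, at y = -54, -18, +18, +54 mm, pockets 25 mm wide (y), 26 mm deep, from x = -5 to +9 mm
- detent_line (a point): point in the dock, 22 mm over the bench, on the line of the four sprung steel detent noses, one in the back of each bay. A nose slides along x and catches a bead on the pack's foot; a pack is pulled straight up, against about 9 to 16 N in its first 8 mm, then goes freely. In an empty bay the nose reaches to x = +4.8 mm
- cover: grey dust cover for the dock, loose, 0.15 kg, standing on its two end cheeks. Origin: centre of its underside (the cheeks' feet), y along its length, z up. Plate 56 (x) x 162 (y) mm from z = 22 to 28. Four teeth at y = -54, -18, +18, +54 mm, 6.4 (x) x 21 (y) mm, down to z = 2, tips narrower. A half turn about z makes no difference
- cover_rib (a point): top centre of the cover's black grip rib (63 mm over the cover's origin): 12 (x) x 50 (y) mm, standing 35 mm above the plate, gripped across its 12 mm. The cheeks' inner faces (y = -75, +75) pass outside the dock's ends. Fitted: plate on the dock's top, cover's origin on the dock's centre and 12 mm above the dock's origin
- hook_rack: fixed rack: steel foot 56 x 220 mm, wooden bar (top 147 mm high, front face at x = +13 mm) with four steel hooks pointing along its -x, to the robot. Origin: centre of its underside, z up. Hooks at y = -75, -25, +25, +75 mm: 7 mm round bars, top 150 mm high, out to x = -55 mm, where the tip turns up, ending at x = -62 mm, 157 mm high
- hook0 (a point): top of the bar of hook 0 (y = -75 mm), in the middle of the stretch where a pack should hang, at x = -22 mm; axes as the rack's
- hook1 (a point): top of the bar of hook 1 (y = -25 mm), in the middle of the stretch where a pack should hang, at x = -22 mm; axes as the rack's
- hook2 (a point): top of the bar of hook 2 (y = 25 mm), in the middle of the stretch where a pack should hang, at x = -22 mm; axes as the rack's
- hook3 (a point): top of the bar of hook 3 (y = 75 mm), in the middle of the stretch where a pack should hang, at x = -22 mm; axes as the rack's
- flux_bottle: plastic bottle with red cap, 48 mm across, 103 mm tall, bystander; origin: centre of its underside
- solder_spool: solder spool 55 mm across, 40 mm high, bystander; origin: centre of its underside
- scrap_jar: glass jar with red lid, 86 mm across, 119 mm tall, bystander; origin: centre of its underside
There are look-alikes about, which are no part of the job. What is shaped like the pack_a but blue or orange is not meant.

How it is judged:
On the way, in this order (a step that is already met when the one before it is completed fails the run):
1. every pack hangs on a hook of its own ((distance between pack_a_eye and hook0 below 0.036 m or distance between pack_a_eye and hook1 below 0.036 m or distance between pack_a_eye and hook2 below 0.036 m or distance between pack_a_eye and hook3 below 0.036 m) and height (world z) of pack_a_eye between 0.144 and 0.156 m and angle between each of pack_a, pack_b, pack_c, pack_d's own z axis and vertical below 0.2 rad and linear speed of each of pack_a, pack_b, pack_c, pack_d below 0.03 m/s and (distance between pack_b_eye and hook0 below 0.036 m or distance between pack_b_eye and hook1 below 0.036 m or distance between pack_b_eye and hook2 below 0.036 m or distance between pack_b_eye and hook3 below 0.036 m) and height (world z) of pack_b_eye between 0.144 and 0.156 m and (distance between pack_c_eye and hook0 below 0.036 m or distance between pack_c_eye and hook1 below 0.036 m or distance between pack_c_eye and hook2 below 0.036 m or distance between pack_c_eye and hook3 below 0.036 m) and height (world z) of pack_c_eye between 0.144 and 0.156 m and (distance between pack_d_eye and hook0 below 0.036 m or distance between pack_d_eye and hook1 below 0.036 m or distance between pack_d_eye and hook2 below 0.036 m or distance between pack_d_eye and hook3 below 0.036 m) and height (world z) of pack_d_eye between 0.144 and 0.156 m and distance between pack_a and pack_b above 0.037 m and distance between each of pack_a, pack_b and pack_c above 0.037 m and distance between each of pack_a, pack_b, pack_c and pack_d above 0.037 m), for 0.2 s.
2. the cover is home on the dock (horizontal distance between cover and dock below 0.005 m and z of cover in the frame of dock below 0.0145 m and angle between the x axis of cover and the x axis of dock, either way round below 0.05 rad and angle between cover's own z axis and vertical below 0.03 rad and linear speed of cover below 0.02 m/s), for 0.2 s.
At the end, for the whole second after the job is handed in: Each pack hangs at rest by its window on a hook of its own (window edge within 36 mm of the hook point and 6 mm in height, upright within 0.2 rad). The cover is at rest on the dock: within 5 mm of its centre, 2.5 mm of fully down, 0.05 rad of its direction, 0.03 rad of level (all of step 1 and all of step 2); the robot touches nothing.
It fails at once if the flux_bottle is pushed more than 4 cm or knocked over (distance of flux_bottle from where it was at the start of the episode above 0.04 m or angle between flux_bottle's own z axis and vertical above 0.5 rad).
It fails at once if the solder_spool is pushed more than 4 cm or knocked over (distance of solder_spool from where it was at the start of the episode above 0.04 m or angle between solder_spool's own z axis and vertical above 0.5 rad).
It fails at once if the scrap_jar is pushed more than 4 cm or knocked over (distance of scrap_jar from where it was at the start of the episode above 0.04 m or angle between scrap_jar's own z axis and vertical above 0.5 rad).
Of pack_a, pack_b, pack_c, pack_d only 3 to 4 are there at a start; the rules pass over those that are not, and their reading is None.
At some moment in a run one of cover may be knocked a few centimetres aside while the robot is not near it.
It also fails if it takes over 210 s, if anything falls off the work surface, if the arm or the gripper's body presses on something with over 40 N, if the wrist force passes 120 N, or if a joint passes its speed limit or range.

## Robot

A 7-joint arm with a two-finger parallel gripper is mounted at the origin on a cart in front of the work surface, level with it; the furniture and walls round the work are solid. World frame = base frame: x ahead of the robot, y to its left, z up, the work surface at z = 0. Lengths are in m, angles in rad, forces in N, time in s.
With the tool pointing down it reaches from about 0.425 to 0.875 m from the base axis. Payload 4.7 kg.
Tool frame: the origin (TCP) lies midway between the tips of the shut fingers; the grasp point (between the pads) lies 19 mm behind it; z points along the fingers, y is the direction in which the jaws open and shut (so a half turn about z gives the same grasp; the last joint's range is limited). The gripper opens to 85 mm and grips with 20 to 120 N. Pads are 22 mm wide; open, the fingers measure 114 mm over their backs; the gripper's body (76 mm by 85 mm) begins 54 mm behind the grasp point. The pads swing forward as they close: fully open they stand 13 mm farther back than shut.
Start: joints at [-1.331, 0.321, -0.07, 1.45, 0.023, 1.371, -0.057], TCP at [0.146, 0.634, 0.231] pointing down, gripper open.
Joint ranges: [-2.86, 2.86], [-0.3, 2.09], [-1.38, 1.24], [0.06, 2.45], [-1.56, 4.7], [0.09, 2.05], [-2.69, 2.69]. Speed limits (rad/s): [2.57, 2.57, 3.14, 3.14, 3.14, 3.14, 3.14].

## Interface

Orientations are given as a rotation vector (axis times angle).
In Python, from station import env, viewer gives the robot as it stands. The module is installed in compiled form; this text tells all that it offers.
- The arm moves only by the tool carry_out, never from a script. Its argument "moves" is a list of rows, each an object with "xyz": the shift along the world's x, y, z in cm, a list of three; "turn": the turn about the world's z in rad. A call has 1 to 8 rows; each row is the pose to reach, as a shift and turn from the pose measured when the call began; what a row does not reach only later rows make up. A row lasts 1/8 s, in which the tool goes at most 62.5 mm and 10.7 degrees, less where a joint would pass 70% of its speed; a pose out of reach is approached as far as the arm can. A call with a gripper value outside its range is refused whole. "claw" is the opening, from 0 (shut) to 1 (fully open), set as the call begins (left out, the last holds). The fingers move at their own pace and stop on an object; "newtons" is the grip in N (left out, the last holds). Time passes only in rows, so rows that repeat a pose let the fingers close. It gives the time, the measured TCP pose, the force and the opening at its end, in the units of the state.
- env.sense(): the state, without advancing time (a new reading comes with each control period).
- viewer.snapshot(name): name is "scene" or "top"; returns a dict with "pixels" (480x640x3 uint8, red, green, blue), "range_z" (480x640 float32, m along the optical axis (not along the pixel's ray), 0 where there is no reading), "intrinsics" (3x3 intrinsics, pixels), "k1" (the pictures are not rectified: a ray, as slopes to the right and down, at radius r is drawn at 1 + k1 r^2 times it, then the intrinsics apply), "xyz" and "attitude" of the camera in the world. Camera axes: x right, y down, z forward; pixel columns grow to the right and rows downward; lengths in m; the calibration is good to about 2 mm. A picture is of the moment at which its call begins.
- env.sign_off(): hands the job in, once; it reports no verdict.
The state is a dict: "t": time; "joints": joint angles; "joint_velocities": joint speeds; "tau": joint torques, N m; "position": TCP position; "tool_rot": TCP orientation; "force": force on the tool from outside, world axes, zero at the start; "ft_torque": the same for the moment, N m; "gripper_width": finger opening in m.
Only numpy, scipy, OpenCV 4.12 (cv2) and the standard library are available. Lean on these libraries where they do the work, as an engineer would, in place of code of your own. Each camera call takes 0.05 s, during which the arm holds its last target.

## Working session

There is one attempt and no reset: what is moved stays moved. The work goes in short steps, Python scripts to look and compute and a tool call to move; the robot and the scene stay as the last step left them, time stands still between calls to the robot, and variables do not carry over. Pictures are saved under pics/ and viewed, and the job is handed in when it is done.

Besides the shell and the picture viewer there is one more tool, called after "Request:" as a command line: name --argument value ..., lists and objects as JSON in quotes. carry_out: Moves the arm, as the interface text tells. Its arguments: {"type":"object","properties":{"moves":{"type":"array"},"claw":{"type":"number"},"newtons":{"type":"number"}},"required":["moves"]}

```bash
mkdir -p pics
cat > h.py <<'E'
import numpy as np, cv2
from station import env, viewer
def snap(name,fn=None):
    s=viewer.snapshot(name)
    if fn: cv2.imwrite('pics/'+fn,cv2.cvtColor(s['pixels'],cv2.COLOR_RGB2BGR))
    np.savez('last_'+name+'.npz',**{k:np.asarray(v) for k,v in s.items()})
    return s
def load(name): return dict(np.load('last_'+name+'.npz'))
def R_of(s):
    a=np.asarray(s['attitude'],float)
    return a if a.shape==(3,3) else cv2.Rodrigues(a)[0]
def rays(s,uv):
    K=np.asarray(s['intrinsics'],float)
    k=float(s['k1'])
    p=cv2.undistortPoints(np.asarray(uv,float).reshape(-1,1,2),K,np.array([k,0,0,0,0.]),None,None)
    return p.reshape(-1,2)
def atz(s,uv,z):
    p=rays(s,uv);d=np.c_[p,np.ones(len(p))]@R_of(s).T;c=np.asarray(s['xyz'],float)
    return c+d*((z-c[2])/d[:,2])[:,None]
def cloud(s):
    v,u=np.mgrid[0:480,0:640]
    p=rays(s,np.stack([u.ravel(),v.ravel()],1));Z=s['range_z'].ravel()
    P=np.c_[p*Z[:,None],Z]@R_of(s).T+np.asarray(s['xyz'],float)
    P[Z==0]=np.nan
    return P.reshape(480,640,3)
def proj(s,P):
    Rw=R_of(s);q=(np.atleast_2d(P)-np.asarray(s['xyz']))@Rw
    return cv2.projectPoints(q,np.zeros(3),np.zeros(3),np.asarray(s['intrinsics'],float),np.array([float(s['k1']),0,0,0,0.]))[0].reshape(-1,2)
E
python3 - <<'E'
from h import *
print(env.sense())
for n in('scene','top'):
    s=snap(n,n+'0.png');print(n,s['xyz'],s['attitude'],s['intrinsics'],s['k1'])
E
```

```text
{'t': 0.0, 'joints': array([-1.33091174,  0.32184881, -0.07009718,  1.4517438 ,  0.02260928,
        1.37080349, -0.05690953]), 'joint_velocities': array([ 0.00015448, -0.00137468,  0.00080113, -0.00091183, -0.00191059,
       -0.00017648, -0.00118669]), 'tau': array([-2.78389525e-04, -4.93567336e+01, -3.82146752e-01, -3.14336407e+01,
        1.30034934e-02,  1.10344228e-02, -1.27732331e-07]), 'position': array([0.14543266, 0.63293371, 0.23017232]), 'tool_rot': array([-0.35383847, -3.12148005,  0.00316107]), 'force': array([0.10432543, 0.71284601, 0.62513907]), 'ft_torque': array([ 0.02728591,  0.02763137, -0.01574192]), 'gripper_width': 0.08548269276748763}
scene [ 0.00312234 -0.70366263  0.77826993] [-2.15101493  0.7035607  -0.32498221] [[512.20097048   0.         324.73279607]
 [  0.         512.20097048 234.22019926]
 [  0.           0.           1.        ]] 0.022825767297978646
top [ 0.21771562 -0.04546938  1.49473907] [-2.13892784  2.12425287 -0.17267306] [[545.55497642   0.         313.53635972]
 [  0.         545.55497642 236.0197427 ]
 [  0.           0.           1.        ]] -0.14095000817185832
```

View pics/scene0.png

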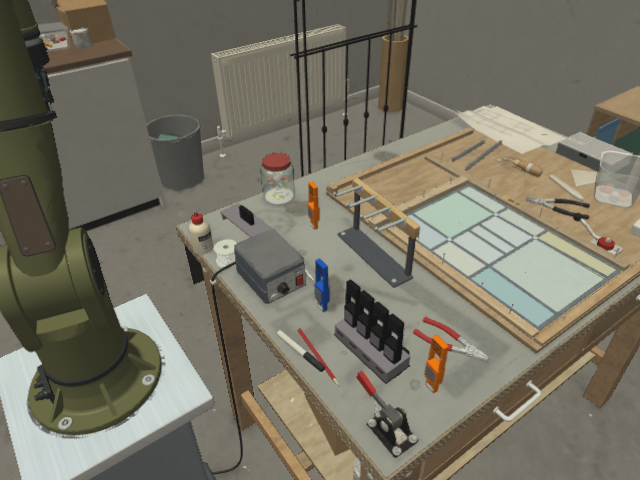

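View pics/top0.png

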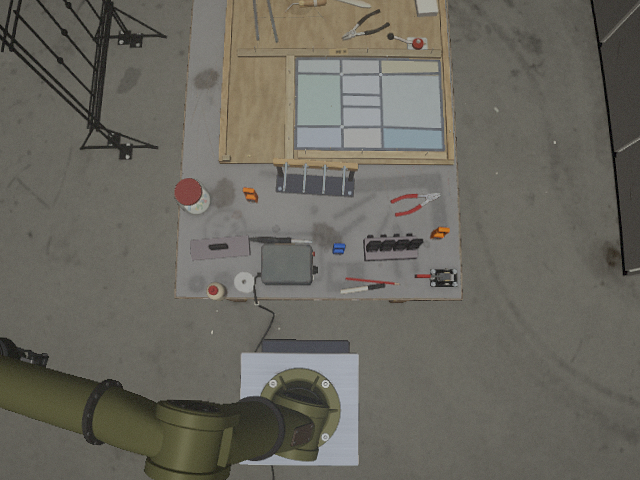

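Run:
```python
from h import *
s=load('top')
im=cv2.cvtColor(s['pixels'],cv2.COLOR_RGB2BGR)
def crop(n,im,x,y,w,h,k): cv2.imwrite('pics/'+n,cv2.resize(im[y:y+h,x:x+w],None,fx=k,fy=k,interpolation=cv2.INTER_CUBIC))
crop('t_dock.png',im,355,220,110,75,7)
crop('t_rack.png',im,265,150,100,60,8)
crop('t_cover.png',im,170,220,100,80,7)
s2=load('scene');im2=cv2.cvtColor(s2['pixels'],cv2.COLOR_RGB2BGR)
crop('s_dock.png',im2,310,270,150,115,5)
crop('s_rack.png',im2,310,170,130,130,4)
P=cloud(s)
for uv in[(345,185),(347,179),(220,237),(230,247),(218,247),(394,245),(250,193),(400,175)]:print(uv,P[uv[1],uv[0]].round(4))
```

```text
(345, 185) [ 0.615  -0.1237  0.0069]
(347, 179) [ 0.6316 -0.1292  0.0101]
(220, 237) [ 0.4663  0.2257 -0.0045]
(230, 247) [0.4326 0.1904 0.0336]
(218, 247) [0.429  0.2192 0.0565]
(394, 245) [ 0.4345 -0.2489  0.0763]
(250, 193) [0.5626 0.1293 0.1179]
(400, 175) [ 0.6491 -0.2817 -0.0051]
```

View pics/t_dock.png

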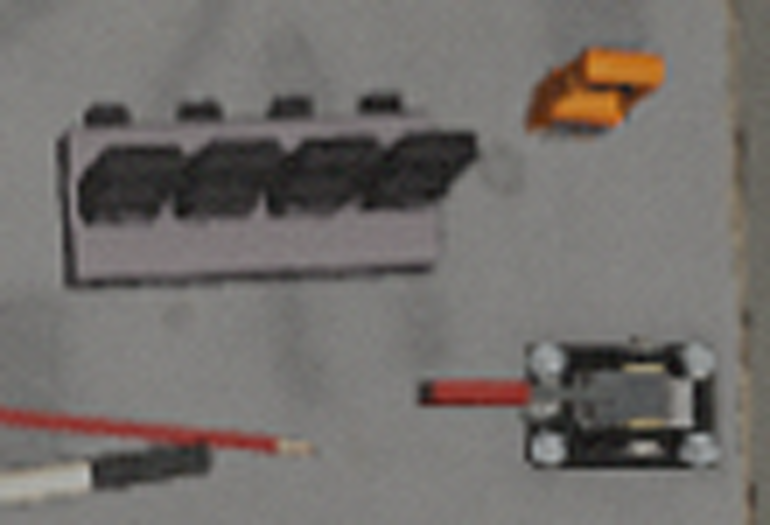

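View pics/t_rack.png

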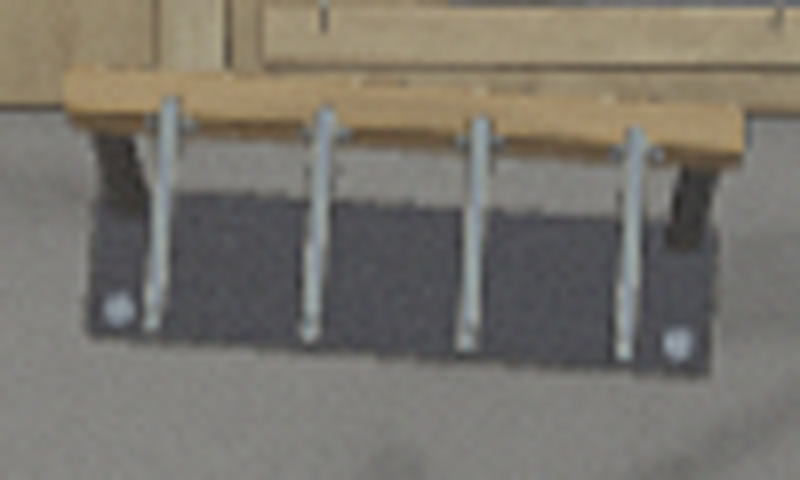

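View pics/t_cover.png

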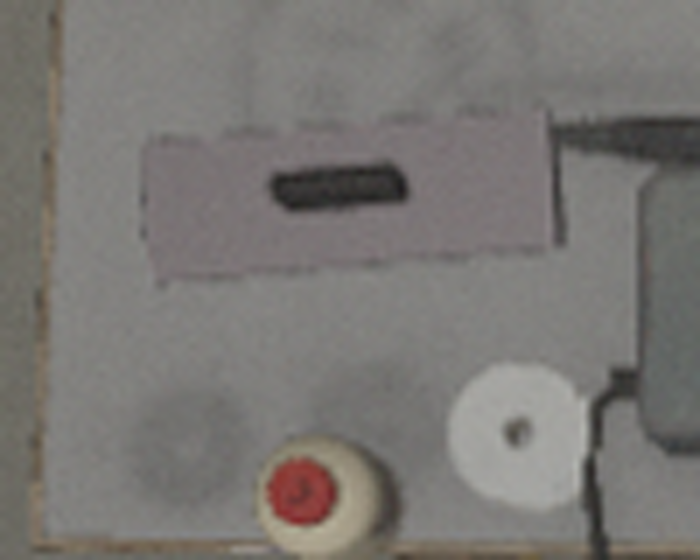

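View pics/s_dock.png

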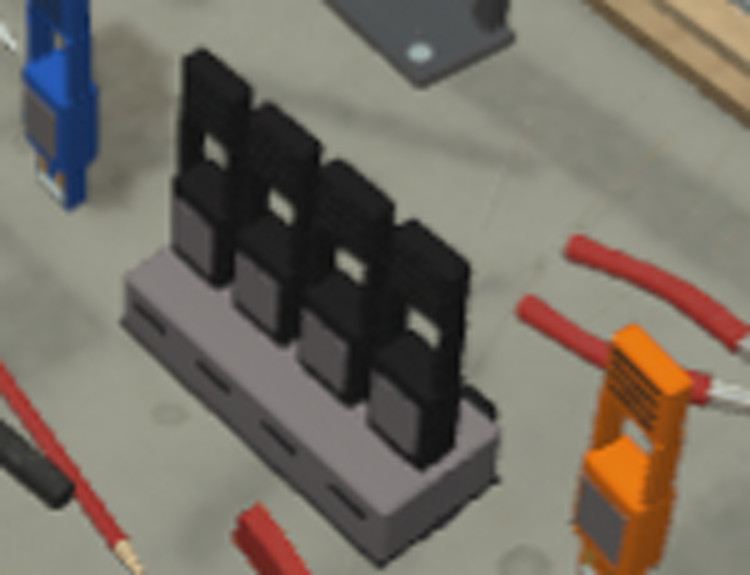

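View pics/s_rack.png

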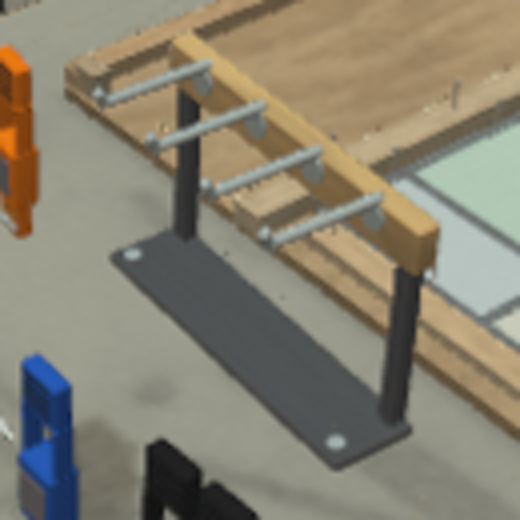

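Run:
```python
from h import *
s=load('scene');t=load('top')
a=atz(s,[(310+125/5-.4,270+283/5-.4),(310+382/5-.4,270+516/5-.4),(310+500/5-.4,270+435/5-.4)],.034)
print('scene FL FR BR',a.round(4).tolist())
b=atz(t,[(355+76/7-.4,220+280/7-.4),(355+434/7-.4,220+267/7-.4),(355+436/7-.4,220+115/7-.4),(355+66/7-.4,220+130/7-.4)],.034)
print('top FL FR BR BL',b.round(4).tolist())
# rack: top crop 8x off 265,150 : bar ends top z=.147 ; hook tips z .157
c=atz(t,[(265+151/8-.4,150+325/8-.4),(265+309/8-.4,150+337/8-.4),(265+466/8-.4,150+346/8-.4),(265+624/8-.4,150+356/8-.4)],.155)
print('hook tips',c.round(4).tolist())
d=atz(t,[(265+88/8-.4,150+335/8-.4),(265+709/8-.4,150+374/8-.4),(265+718/8-.4,150+228/8-.4)],.006)
print('foot',d.round(4).tolist())
e=atz(s,[(310+98/4-.4,170+97/4-.4),(310+150/4-.4,170+142/4-.4),(310+205/4-.4,170+188/4-.4),(310+262/4-.4,170+238/4-.4)],.155)
print('tips scene',e.round(4).tolist())
# cover plate corners z=.028 top crop 7x off 170,220
f=atz(t,[(170+157/7-.4,220+281/7-.4),(170+550/7-.4,220+247/7-.4),(170+547/7-.4,220+110/7-.4),(170+142/7-.4,220+142/7-.4)],.028)
print('cover',f.round(4).tolist(), f.mean(0))
g=atz(t,[(250,193),(339,248),(440,232)],.1);print('distr',g.round(3).tolist())
```

```text
scene FL FR BR [[0.3956, -0.1803, 0.034], [0.404, -0.318, 0.034], [0.4609, -0.3168, 0.034]]
top FL FR BR BL [[0.4006, -0.177, 0.034], [0.4064, -0.316, 0.034], [0.466, -0.3182, 0.034], [0.4592, -0.1736, 0.034]]
hook tips [[0.5609, 0.0398, 0.155], [0.5572, -0.0103, 0.155], [0.5546, -0.0599, 0.155], [0.5517, -0.1098, 0.155]]
foot [[0.5953, 0.0714, 0.006], [0.5825, -0.1467, 0.006], [0.6356, -0.1503, 0.006]]
tips scene [[0.5561, 0.0363, 0.155], [0.5527, -0.0138, 0.155], [0.5503, -0.0627, 0.155], [0.5466, -0.1117, 0.155]]
cover [[0.3974, 0.2948, 0.028], [0.4121, 0.1409, 0.028], [0.466, 0.1436, 0.028], [0.4523, 0.3032, 0.028]] [0.43196604 0.22062965 0.028     ]
distr [[0.567, 0.132, 0.1], [0.422, -0.103, 0.1], [0.466, -0.367, 0.1]]
```

Request:
carry_out --moves '[{"xyz":[4.2,-4.5,1],"turn":-0.16},{"xyz":[8.4,-9,2],"turn":-0.32},{"xyz":[12.6,-13.5,2],"turn":-0.48},{"xyz":[16.8,-18,2],"turn":-0.64},{"xyz":[21,-22.5,2],"turn":-0.8},{"xyz":[25.2,-27,2],"turn":-0.96},{"xyz":[29.4,-31.5,2],"turn":-1.12},{"xyz":[33.6,-36,2],"turn":-1.28}]'

```text
t: 1.1
position: [0.4823, 0.2714, 0.2501]
tool_rot: [-2.153, -2.286, 0.002]
force: [0.6, 0.3, 0.8]
gripper_width: 0.0849
```

Request:
carry_out --moves '[{"xyz":[-0.7,-5.9,0],"turn":0},{"xyz":[-1.4,-11.8,0],"turn":0},{"xyz":[-2.1,-17.7,0],"turn":0},{"xyz":[-2.8,-23.6,0],"turn":-0.01},{"xyz":[-3.5,-29.5,0],"turn":-0.01},{"xyz":[-4.2,-35.4,-1],"turn":-0.013},{"xyz":[-4.9,-41.2,-2],"turn":-0.013},{"xyz":[-5.4,-46.5,-5],"turn":-0.013}]' --claw 0.6

```text
t: 2.1
position: [0.4287, -0.1958, 0.2007]
tool_rot: [2.168, 2.272, 0.003]
force: [1.1, -0.5, -0.2]
gripper_width: 0.0512
```

Run:
```python
from h import *
s=env.sense();print(s['position'],s['tool_rot'],s['force'],s['gripper_width'],s['joints'].round(2))
im=cv2.cvtColor(snap('scene')['pixels'],cv2.COLOR_RGB2BGR)
cv2.imwrite('pics/s1.png',cv2.resize(im[180:390,260:460],None,fx=2.8,fy=2.8,interpolation=cv2.INTER_CUBIC))
```

```text
[ 0.42871665 -0.195831    0.20072458] [2.16821079 2.27184386 0.00295643] [ 1.13528741 -0.53388971 -0.21668575] 0.051184442047174115 [-0.53 -0.11  0.86  1.95  0.08  1.27  0.35]
```

View pics/s1.png

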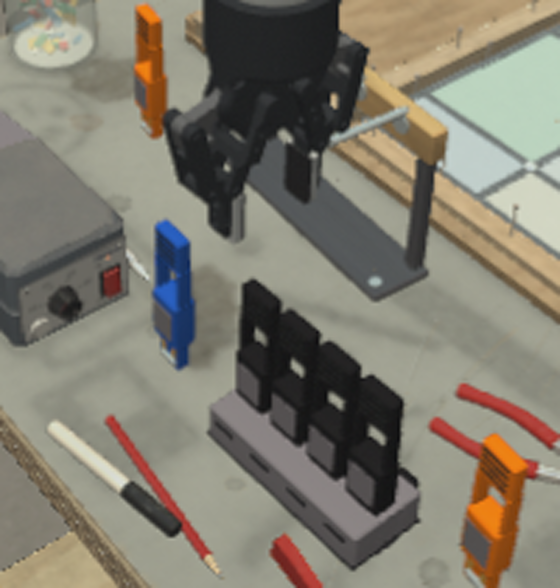

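Request:
carry_out --moves '[{"xyz":[-0.05,0.2,-4],"turn":0},{"xyz":[-0.05,0.2,-7],"turn":0},{"xyz":[-0.05,0.2,-9],"turn":0},{"xyz":[-0.05,0.2,-9],"turn":0}]'

```text
t: 2.65
position: [0.4219, -0.2007, 0.1055]
tool_rot: [-2.177, -2.26, 0.014]
force: [0.6, -0.2, -0.4]
gripper_width: 0.0512
```

Run:
```python
from h import *
s=env.sense();print(s['position'],s['tool_rot'],s['force'],s['gripper_width'])
for n,b in(('scene',(300,240,140,120)),('top',(350,210,110,70))):
  x,y,w,h=b
  im=cv2.cvtColor(snap(n)['pixels'],cv2.COLOR_RGB2BGR)
  cv2.imwrite('pics/g1%s.png'%n,cv2.resize(im[y:y+h,x:x+w],None,fx=5,fy=5,interpolation=cv2.INTER_CUBIC))
```

```text
[ 0.42193874 -0.20073315  0.10551903] [-2.17691072 -2.25964777  0.01356593] [ 0.64133215 -0.19237614 -0.35521784] 0.05116771115121969
```

View pics/g1scene.png

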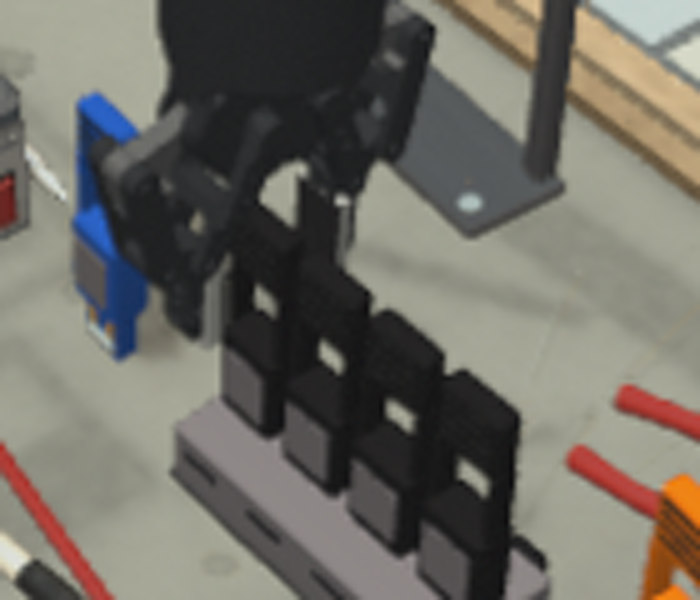

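Run:
```python
from h import *
s=env.sense();print(s['position'],s['tool_rot'],s['force'],s['joints'].round(3),s['joint_velocities'].round(3),s['tau'].round(1))
R=cv2.Rodrigues(s['tool_rot'])[0];print(R.round(4))
```

```text
[ 0.42369312 -0.20119632  0.10734295] [-2.17866041 -2.26230807  0.00943692] [ 0.40736281 -0.2456661   0.99262803] [-0.511  0.033  0.919  2.06  -0.024  1.065  0.457] [ 0.    -0.015  0.001 -0.015  0.001 -0.002 -0.   ] [ -0.  -17.1   0.7 -27.3   0.    0.1   0. ]
[[-0.0377  0.9993 -0.0047]
 [ 0.9993  0.0376 -0.0038]
 [-0.0036 -0.0049 -1.    ]]
```

Request:
carry_out --moves '[{"xyz":[0.6,0.6,0.5],"turn":0},{"xyz":[0.6,0.6,0.5],"turn":0}]'

```text
t: 3.0
position: [0.4314, -0.1946, 0.1137]
tool_rot: [2.176, 2.264, -0.006]
force: [-0.1, 0.3, -0.1]
gripper_width: 0.0515
```

Run:
```python
from h import *
s=env.sense();print(s['position'],s['tool_rot'],s['force'],s['joints'].round(3),s['joint_velocities'].round(3),s['tau'].round(1))
R=cv2.Rodrigues(s['tool_rot'])[0];print(R.round(4))
```

```text
[ 0.43140991 -0.19463253  0.11369706] [ 2.1763872  2.2637936 -0.0063605] [-0.05032235  0.28873882 -0.08400502] [-0.521  0.032  0.911  2.046 -0.024  1.076  0.44 ] [ 0.006  0.004  0.011  0.017  0.008 -0.002  0.007] [ -0.1 -18.    0.7 -28.3  -0.    0.   -0.1]
[[-0.0394  0.9992 -0.0019]
 [ 0.9992  0.0394 -0.0038]
 [-0.0037 -0.002  -1.    ]]
```

Request:
carry_out --moves '[{"xyz":[-0.2,0.1,-0.3],"turn":0.008},{"xyz":[-0.2,0.1,-0.3],"turn":0.008},{"xyz":[-0.2,0.1,-0.3],"turn":0.008}]'

```text
t: 3.38
position: [0.4293, -0.1936, 0.1106]
tool_rot: [2.168, 2.272, -0.006]
force: [0.3, -0.3, 0.4]
gripper_width: 0.0511
```

Run:
```python
from h import *
s=env.sense();print(s['position'],s['tool_rot'],s['force'])
R=cv2.Rodrigues(s['tool_rot'])[0];print(R.round(4))
for n,b in(('scene',(300,240,140,120)),('top',(350,210,110,70))):
  x,y,w,h=b
  im=cv2.cvtColor(snap(n)['pixels'],cv2.COLOR_RGB2BGR)
  cv2.imwrite('pics/g2%s.png'%n,cv2.resize(im[y:y+h,x:x+w],None,fx=5,fy=5,interpolation=cv2.INTER_CUBIC))
```

```text
[ 0.42926199 -0.19362217  0.11064286] [ 2.16769614  2.27236181 -0.00624295] [ 0.25685265 -0.33094695  0.35026521]
[[-0.0471  0.9989 -0.0019]
 [ 0.9989  0.0471 -0.0036]
 [-0.0036 -0.0021 -1.    ]]
```

View pics/g2scene.png

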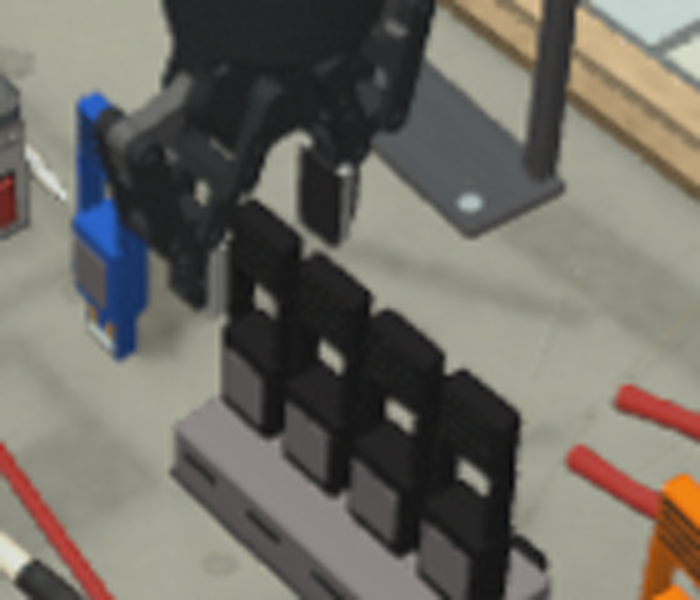

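View pics/g2top.png

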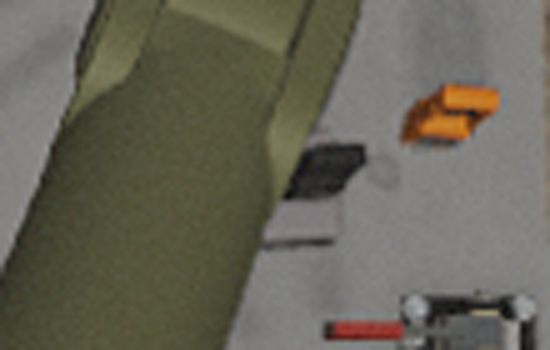

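```bash
cat >> h.py <<'E'
def Rz(a): return np.array([[np.cos(a),-np.sin(a),0],[np.sin(a),np.cos(a),0],[0,0,1]])
def boxpts(c,yaw,lo,hi):
    L=np.array([[x,y,z] for x in(lo[0],hi[0]) for y in (lo[1],hi[1]) for z in(lo[2],hi[2])])
    return L@Rz(yaw).T+np.asarray(c)
def drawbox(im,s,c,yaw,lo,hi,off,k,col):
    p=(proj(s,boxpts(c,yaw,np.array(lo),np.array(hi)))-off+.5)*k-.5
    for i in range(8):
        for j in range(i):
            if bin(i^j).count('1')==1: cv2.line(im,tuple(int(v) for v in p[i].round()),tuple(int(v) for v in p[j].round()),col,1,cv2.LINE_AA)
def crop(s,x,y,w,h,k):
    im=cv2.cvtColor(s['pixels'],cv2.COLOR_RGB2BGR)
    return cv2.resize(im[y:y+h,x:x+w],None,fx=k,fy=k,interpolation=cv2.INTER_CUBIC)
E
python3 - <<'E'
from h import *
s=load('scene')
o=(310,270);im=crop(s,310,270,130,110,6)
im=crop(s,300,240,130,120,6);o=(300,240)
c=[.4283,-.2486,0];yaw=.047
drawbox(im,s,c,yaw,(-.03,-.072,0),(.03,.072,.034),o,6,(0,255,0))
for y in(-.054,-.018,.018,.054):
  p=np.array(c)+Rz(yaw)@[0,y,.010]
  drawbox(im,s,p,yaw,(-.006,-.015,.096),(.006,.015,.126),o,6,(0,0,255))
  drawbox(im,s,p,yaw,(-.01,-.015,.024),(.01,.015,.068),o,6,(255,200,0))
cv2.imwrite('pics/fit1.png',im)
E
```

```text
(no output)
```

View pics/fit1.png

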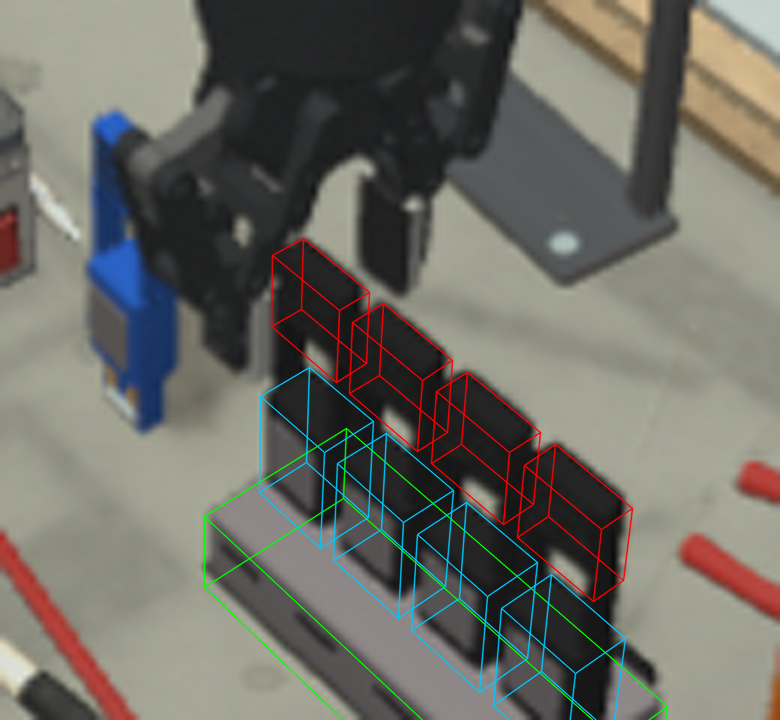

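Run:
```python
from h import *
s=load('scene')
im=crop(s,320,240,60,80,10)[:, :];o=(320,240)
p=np.array([.4293,-.1936,.1106]);yaw=.047
for sg in(1,-1):
  a=(sg*.0256,-.011,.004);b=(sg*.0256,.011,.034)
  drawbox(im,s,p,yaw,a,b,o,10,(0,255,255))
cv2.imwrite('pics/fit2.png',im)
```

```text
(no output)
```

View pics/fit2.png

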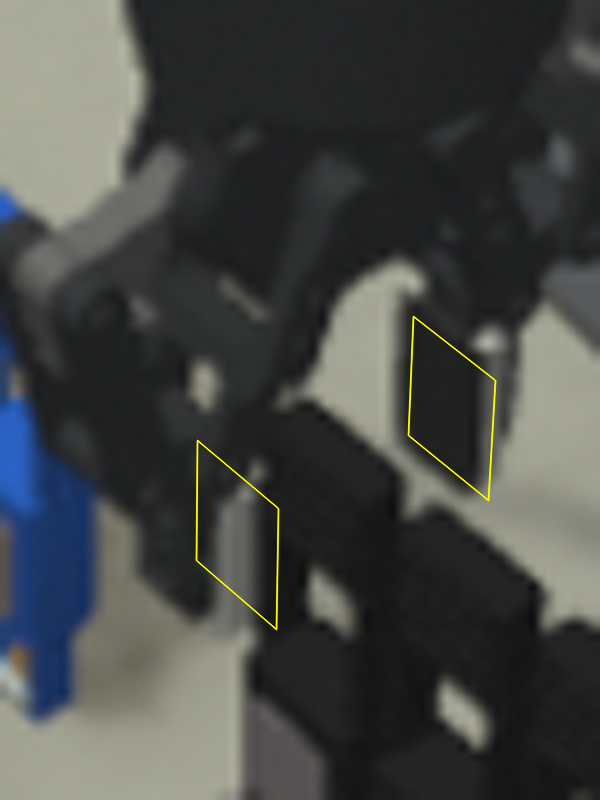

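Request:
carry_out --moves '[{"xyz":[-0.1,-0.3,0],"turn":0},{"xyz":[-0.1,-0.3,0],"turn":0}]'

```text
t: 3.72
position: [0.4282, -0.1971, 0.1107]
tool_rot: [2.168, 2.271, -0.007]
force: [-0.1, -0.4, -0.5]
gripper_width: 0.0514
```

Request:
carry_out --moves '[{"xyz":[0,0,0],"turn":0},{"xyz":[0,0,0],"turn":0},{"xyz":[0,0,0],"turn":0},{"xyz":[0,0,0],"turn":0},{"xyz":[0,0,0],"turn":0}]' --claw 0 --newtons 60

```text
t: 4.35
position: [0.4294, -0.1971, 0.1111]
tool_rot: [2.166, 2.27, -0.004]
force: [5.3, 0.3, -1.0]
gripper_width: 0.0109
```

Request:
carry_out --moves '[{"xyz":[0.1,0,0],"turn":0},{"xyz":[0.1,0,0],"turn":0}]'

```text
t: 4.6
position: [0.43, -0.1971, 0.111]
tool_rot: [2.167, 2.271, -0.005]
force: [2.2, -0.1, 0.0]
gripper_width: 0.011
```

Run:
```python
from h import *
s=env.sense();print(s['position'],s['tool_rot'],s['force'],s['ft_torque'])
s=snap('scene');cv2.imwrite('pics/g3.png',crop(s,310,230,110,110,7))
```

```text
[ 0.42998061 -0.19710495  0.11102609] [ 2.16724236  2.27080056 -0.00526046] [ 2.20632715 -0.06964657  0.00893439] [ 0.04005806 -0.57007099 -0.01595433]
```

View pics/g3.png

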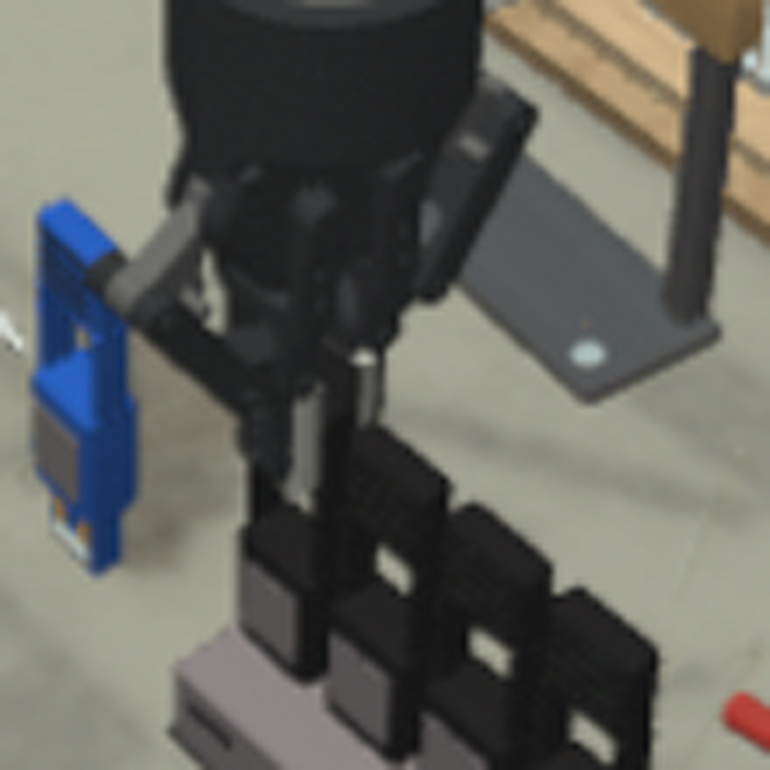

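Request:
carry_out --moves '[{"xyz":[0.05,0,1],"turn":0},{"xyz":[0.05,0,2],"turn":0},{"xyz":[0.05,0,3.5],"turn":0},{"xyz":[0.05,0,5.5],"turn":0},{"xyz":[0.05,0,8],"turn":0},{"xyz":[0.05,0,11],"turn":0},{"xyz":[0.05,0,13],"turn":0},{"xyz":[0.05,0,14],"turn":0}]'

```text
t: 5.65
position: [0.4301, -0.1977, 0.2526]
tool_rot: [2.168, 2.27, -0.004]
force: [-0.8, 0.2, -0.9]
gripper_width: 0.0105
```

Run:
```python
from h import *
s=env.sense();print(s['position'],s['tool_rot'],s['force'],s['ft_torque'])
s=snap('scene');cv2.imwrite('pics/g4.png',crop(s,290,150,160,220,3.5)[:, :])
```

```text
[ 0.43007237 -0.19767303  0.25255138] [ 2.16795692  2.26980568 -0.00437088] [-0.82670916  0.18278644 -0.92536433] [ 0.01756725 -0.01204878 -0.01544727]
```

View pics/g4.png

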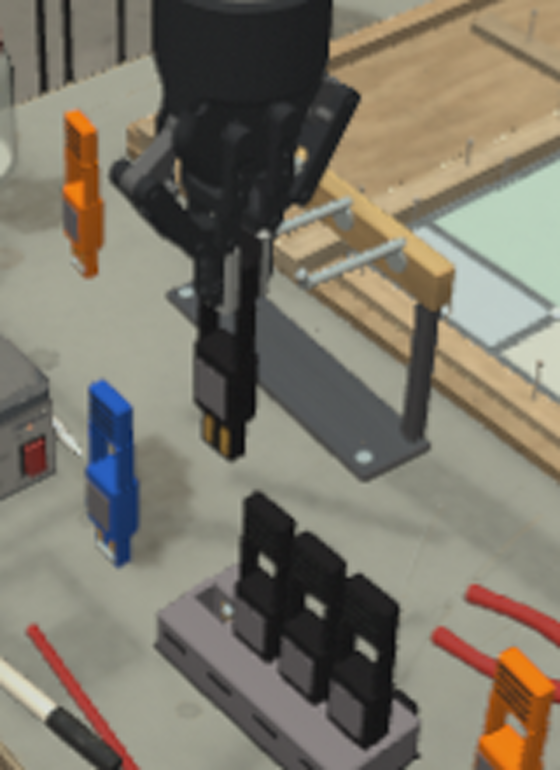

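Request:
carry_out --moves '[{"xyz":[1,5,0],"turn":-0.03},{"xyz":[3,10,0],"turn":-0.06},{"xyz":[5.5,15,0],"turn":-0.107},{"xyz":[8,20,0],"turn":-0.107},{"xyz":[10.4,23.5,-1],"turn":-0.107},{"xyz":[10.4,23.5,-4],"turn":-0.107},{"xyz":[10.4,23.5,-7],"turn":-0.107},{"xyz":[10.4,23.5,-8.4],"turn":-0.107}]'

```text
t: 6.7
position: [0.5328, 0.0369, 0.1667]
tool_rot: [2.287, 2.151, -0.011]
force: [0.5, -1.0, -0.6]
gripper_width: 0.0108
```

Request:
carry_out --moves '[{"xyz":[0,0,0],"turn":0}]'

```text
t: 6.82
position: [0.532, 0.0366, 0.1659]
tool_rot: [2.288, 2.152, -0.014]
force: [0.3, -1.0, -0.9]
gripper_width: 0.0111
```

Run:
```python
from h import *
s=env.sense();print(s['position'],s['tool_rot'],s['force'],s['ft_torque'])
s=snap('scene');cv2.imwrite('pics/g5.png',crop(s,290,140,130,130,6)[:, :])
s=snap('top');cv2.imwrite('pics/g5t.png',crop(s,240,130,130,100,6)[:, :])
```

```text
[0.53203045 0.03662644 0.16587396] [ 2.28808594  2.15174008 -0.01409598] [ 0.25628524 -1.02087755 -0.86944985] [-0.01280179 -0.01552225  0.00870036]
```

View pics/g5.png

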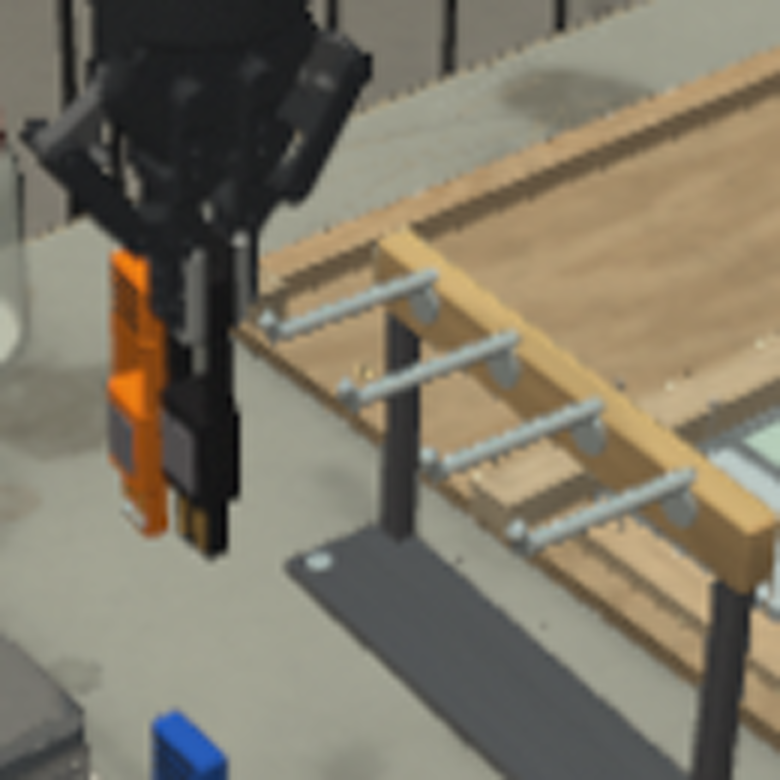

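View pics/g5t.png

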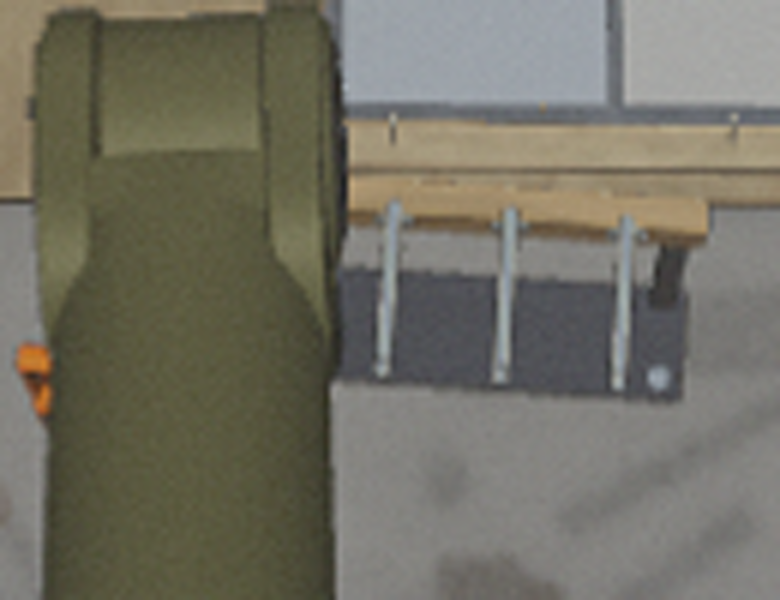

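```bash
cat >> h.py <<'E'
B=np.array([-.0024,.0021,0])   # scene-frame minus robot-frame
def drawpack(im,s,eye,yaw,o,k):
    p=np.asarray(eye)-[0,0,.096]
    drawbox(im,s,p,yaw,(-.006,-.015,.096),(.006,.015,.126),o,k,(0,0,255))
    drawbox(im,s,p,yaw,(-.006,-.011,.068),(.006,.011,.096),o,k,(0,255,0))
    drawbox(im,s,p,yaw,(-.01,-.015,.024),(.01,.015,.068),o,k,(255,200,0))
    drawbox(im,s,p,yaw,(-.005,-.011,.0),(.005,.011,.024),o,k,(255,0,255))
def drawrack(im,s,c,yaw,o,k):
    for y in(-.075,-.025,.025,.075):
        drawbox(im,s,c,yaw,(-.055,y-.0035,.143),(.013,y+.0035,.150),o,k,(0,255,255))
E
python3 - <<'E'
from h import *
s=load('scene');o=(310,160);k=7
im=crop(s,310,160,110,85,k)
st=env.sense()
drawpack(im,s,st['position']+B+[0,.0015,-.005],-.061,o,k)
drawrack(im,s,np.array([.615,-.042,0])+B,-.061,o,k)
cv2.imwrite('pics/g6.png',im)
E
```

```text
(no output)
```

View pics/g6.png

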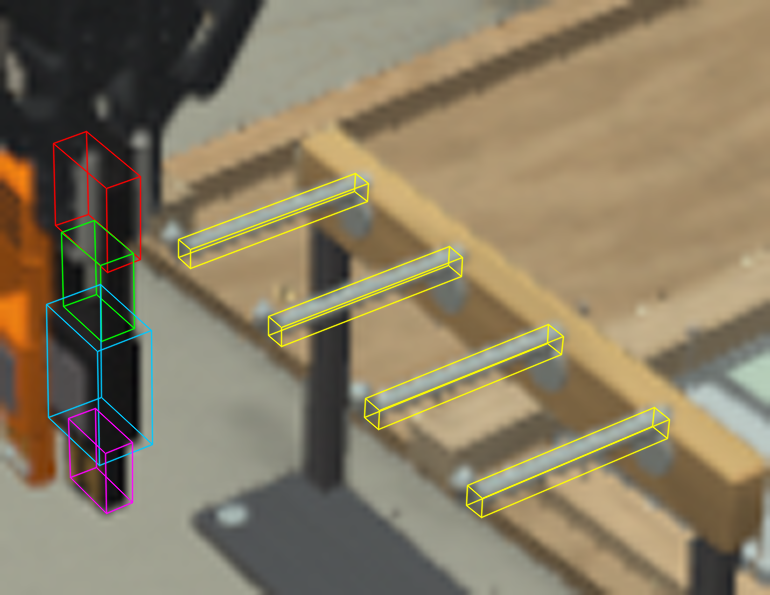

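Request:
carry_out --moves '[{"xyz":[0,0,0.2],"turn":0},{"xyz":[1.5,-0.05,0.25],"turn":0},{"xyz":[3,-0.1,0.25],"turn":0},{"xyz":[4.5,-0.15,0.25],"turn":0},{"xyz":[6,-0.22,0.25],"turn":0},{"xyz":[6.55,-0.24,0.25],"turn":0},{"xyz":[6.55,-0.24,0.25],"turn":0}]'

```text
t: 7.8
position: [0.5987, 0.0341, 0.1694]
tool_rot: [2.288, 2.151, -0.012]
force: [0.4, 0.2, -0.4]
gripper_width: 0.0108
```

Run:
```python
from h import *
st=env.sense();print(st['position'],st['tool_rot'],st['force'],st['ft_torque'])
s=snap('scene');o=(310,130);k=7
im=crop(s,310,130,110,85,k)
cv2.imwrite('pics/g7.png',im)
```

```text
[0.59866409 0.03412584 0.16938752] [ 2.287619    2.15064952 -0.01169331] [ 0.36395375  0.15394961 -0.37355317] [-0.01822805  0.01276366  0.03901853]
```

View pics/g7.png

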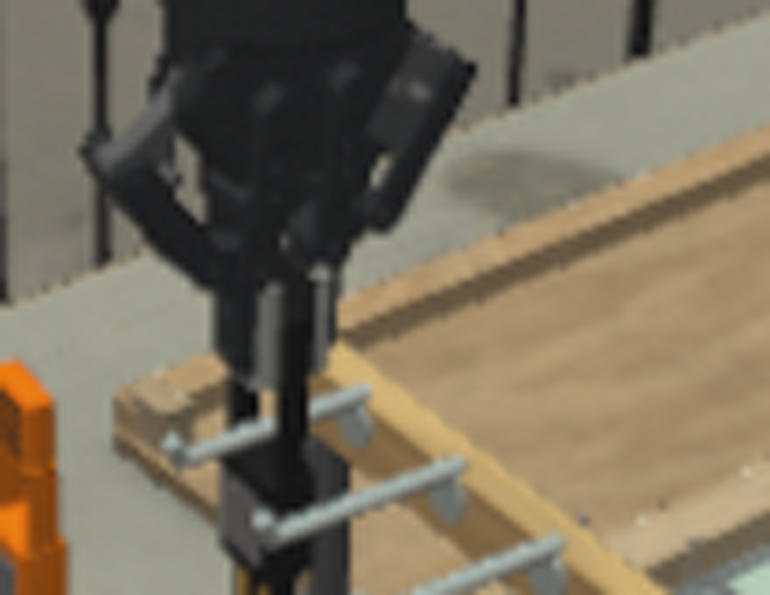

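Request:
carry_out --moves '[{"xyz":[0,0,-0.8],"turn":0},{"xyz":[0,0,-1.4],"turn":0},{"xyz":[0,0,-1.5],"turn":0},{"xyz":[0,0,-1.5],"turn":0}]'

```text
t: 8.35
position: [0.598, 0.0343, 0.1547]
tool_rot: [2.288, 2.151, -0.012]
force: [-1.9, 0.2, 3.1]
gripper_width: 0.0106
```

Request:
carry_out --moves '[{"xyz":[0,0,0],"turn":0},{"xyz":[0,0,0],"turn":0},{"xyz":[0,0,0],"turn":0},{"xyz":[0,0,1.5],"turn":0},{"xyz":[0,0,4],"turn":0},{"xyz":[0,0,8],"turn":0},{"xyz":[0,0,10],"turn":0}]' --claw 0.35

```text
t: 9.22
position: [0.5991, 0.034, 0.2583]
tool_rot: [2.287, 2.149, -0.006]
force: [-0.6, 0.9, 0.3]
gripper_width: 0.03
```

Run:
```python
from h import *
st=env.sense();print(st['position'],st['tool_rot'],st['force'],st['gripper_width'])
s=snap('scene');
im=crop(s,190,130,230,170,3.4)
cv2.imwrite('pics/g8.png',im)
```

```text
[0.59914681 0.03404647 0.25825538] [ 2.28679977  2.14946127 -0.00587354] [-0.64958285  0.88431972  0.30063367] 0.02995720001085853
```

View pics/g8.png

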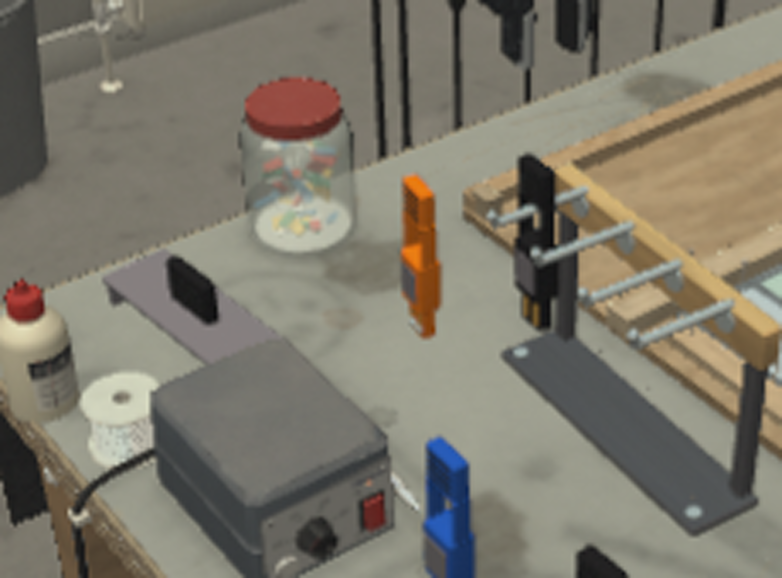

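Request:
carry_out --moves '[{"xyz":[-3,-4.6,0],"turn":0.02},{"xyz":[-6,-9.2,0],"turn":0.04},{"xyz":[-9,-13.8,0],"turn":0.08},{"xyz":[-12,-18.4,0],"turn":0.107},{"xyz":[-14.6,-23,-1],"turn":0.107},{"xyz":[-16.7,-26.5,-4],"turn":0.107},{"xyz":[-16.7,-26.5,-8],"turn":0.107},{"xyz":[-16.7,-26.5,-8.8],"turn":0.107}]' --claw 0.5

```text
t: 10.28
position: [0.4314, -0.2305, 0.1707]
tool_rot: [2.171, 2.269, -0.003]
force: [0.3, 0.6, 0.1]
gripper_width: 0.0427
```

Request:
carry_out --moves '[{"xyz":[0,0,0],"turn":0}]'

```text
t: 10.4
position: [0.4318, -0.2302, 0.1711]
tool_rot: [2.17, 2.269, -0.004]
force: [0.5, 0.9, 0.4]
gripper_width: 0.0427
```

Request:
carry_out --moves '[{"xyz":[0,-0.1,-2],"turn":0},{"xyz":[0,-0.1,-4],"turn":0},{"xyz":[0.0,-0.1,-5.5],"turn":0.002},{"xyz":[0.0,-0.1,-6],"turn":0.002},{"xyz":[0.0,-0.1,-6],"turn":0.002},{"xyz":[0.0,-0.1,-6],"turn":0.002}]'

```text
t: 11.15
position: [0.4324, -0.2314, 0.1118]
tool_rot: [2.167, 2.271, -0.003]
force: [-0.2, 0.1, -0.5]
gripper_width: 0.0426
```

Run:
```python
from h import *
st=env.sense();print(st['position'],st['tool_rot'],st['force'],st['gripper_width'])
s=snap('scene');
cv2.imwrite('pics/h1.png',crop(s,320,240,100,100,7))
```

```text
[ 0.43237759 -0.23139653  0.1118397 ] [ 2.16705285  2.27099958 -0.00287559] [-0.15176432  0.11617168 -0.45245639] 0.04257443619696613
```

View pics/h1.png

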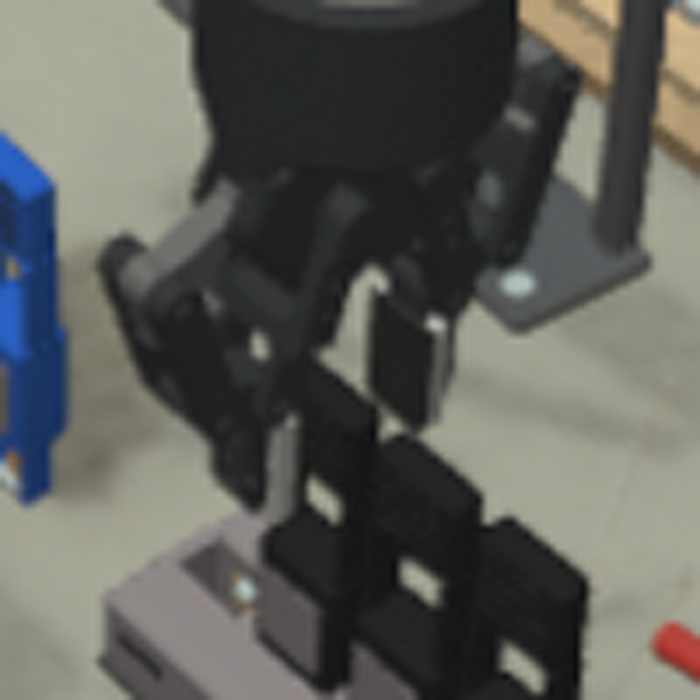

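Aligned (pads either side of pack 2's bar). Close.

Request:
carry_out --moves '[{"xyz":[0,0,0],"turn":0},{"xyz":[0,0,0],"turn":0},{"xyz":[0,0,0],"turn":0},{"xyz":[0,0,0],"turn":0}]' --claw 0

```text
t: 11.7
position: [0.4329, -0.2315, 0.1123]
tool_rot: [2.166, 2.27, -0.002]
force: [0.1, 0.2, 4.6]
gripper_width: 0.0104
```

Run:
```python
from h import *
st=env.sense();print(st['position'],st['tool_rot'],st['force'],st['ft_torque'],st['gripper_width'])
```

```text
[ 0.43286322 -0.23154321  0.11231438] [ 2.16635945e+00  2.27043853e+00 -1.84136895e-03] [0.10675271 0.22991099 4.62549024] [ 0.12566357 -0.01511226  0.02840795] 0.010377743053317243
```

Request:
carry_out --moves '[{"xyz":[0,0,1],"turn":0},{"xyz":[0,0,2],"turn":0},{"xyz":[0,0,3.5],"turn":0},{"xyz":[0,0,5.5],"turn":0},{"xyz":[0,0,8],"turn":0},{"xyz":[0,0,11],"turn":0},{"xyz":[0,0,13.5],"turn":0},{"xyz":[0,0,14],"turn":0}]'

```text
t: 12.7
position: [0.4334, -0.2324, 0.2547]
tool_rot: [2.165, 2.268, 0.002]
force: [0.1, -0.2, -1.4]
gripper_width: 0.011
```

Request:
carry_out --moves '[{"xyz":[0.5,5,0],"turn":-0.03},{"xyz":[2.5,10,0],"turn":-0.06},{"xyz":[5,15,0],"turn":-0.107},{"xyz":[7.5,19,0],"turn":-0.107},{"xyz":[9.8,22.1,-1],"turn":-0.107},{"xyz":[9.8,22.1,-4],"turn":-0.107},{"xyz":[9.8,22.1,-7],"turn":-0.107},{"xyz":[9.8,22.1,-8.4],"turn":-0.107}]'

```text
t: 13.7
position: [0.5298, -0.0116, 0.1685]
tool_rot: [2.285, 2.15, -0.005]
force: [-0.0, -0.4, 0.2]
gripper_width: 0.0107
```

Request:
carry_out --moves '[{"xyz":[0,0,0],"turn":0}]'

```text
t: 13.82
position: [0.5289, -0.0119, 0.1676]
tool_rot: [2.286, 2.15, -0.008]
force: [-0.6, -0.1, -1.5]
gripper_width: 0.0109
```

Run:
```python
from h import *
st=env.sense();print(st['position'],st['tool_rot'],st['force'],st['gripper_width'])
s=snap('scene')
o=(310,150);k=7
im=crop(s,310,150,110,95,k)
drawpack(im,s,st['position']+B+[0,0,-.0063],-.061,o,k)
drawrack(im,s,np.array([.615,-.042,0])+B,-.061,o,k)
cv2.imwrite('pics/h2.png',im)
```

```text
[ 0.52893181 -0.01187003  0.16764139] [ 2.28628431  2.15033346 -0.00796858] [-0.62538516 -0.08434889 -1.47801313] 0.01092486931925762
```

View pics/h2.png

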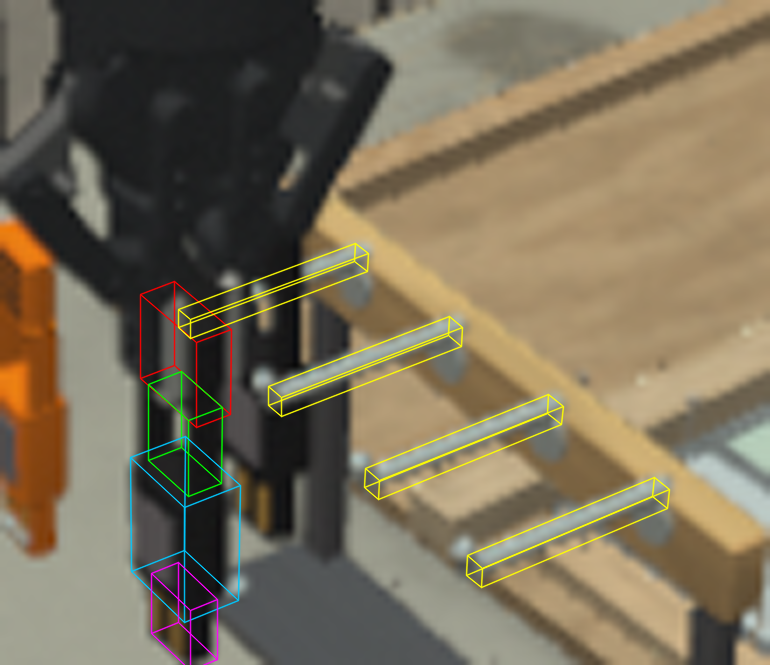

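Request:
carry_out --moves '[{"xyz":[0,0,0.25],"turn":0},{"xyz":[1.5,-0.1,0.25],"turn":0},{"xyz":[3,-0.2,0.25],"turn":0},{"xyz":[4.5,-0.28,0.25],"turn":0},{"xyz":[6,-0.35,0.25],"turn":0},{"xyz":[6.55,-0.38,0.25],"turn":0},{"xyz":[6.55,-0.38,0.25],"turn":0}]'

```text
t: 14.75
position: [0.595, -0.0159, 0.1705]
tool_rot: [2.286, 2.15, -0.008]
force: [-0.4, 0.4, -1.2]
gripper_width: 0.011
```

Run:
```python
from h import *
st=env.sense();print(st['position'],st['tool_rot'],st['force'],st['gripper_width'])
s=snap('scene')
cv2.imwrite('pics/h3.png',crop(s,310,150,110,85,7))
```

```text
[ 0.59496313 -0.01586557  0.17048937] [ 2.28629154  2.14966131 -0.00786939] [-0.422872    0.36069288 -1.1683826 ] 0.0110436617279193
```

View pics/h3.png

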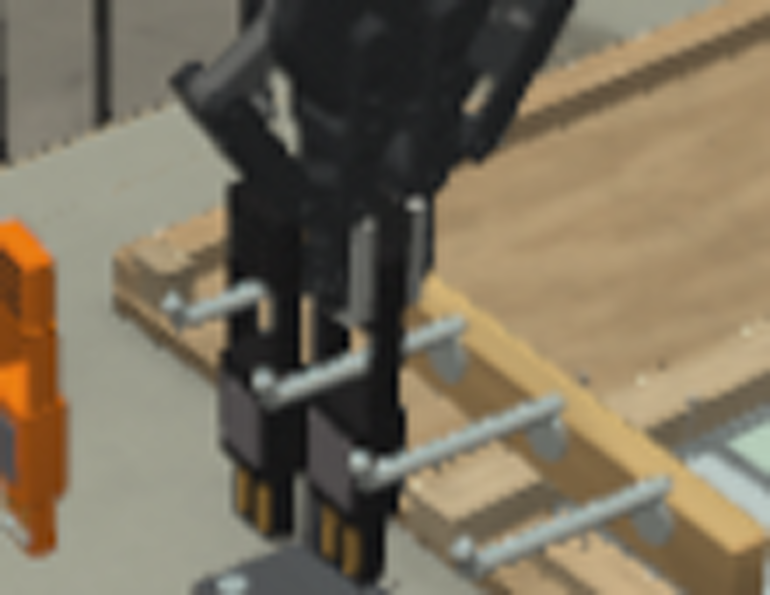

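Threaded on hook 2. Lower and release.

Request:
carry_out --moves '[{"xyz":[0,0,-0.8],"turn":0},{"xyz":[0,0,-1.4],"turn":0},{"xyz":[0,0,-1.5],"turn":0},{"xyz":[0,0,-1.5],"turn":0}]'

```text
t: 15.3
position: [0.5941, -0.0157, 0.1562]
tool_rot: [2.287, 2.151, -0.008]
force: [-3.0, 0.2, 4.7]
gripper_width: 0.0109
```

Request:
carry_out --moves '[{"xyz":[0,0,0],"turn":0},{"xyz":[0,0,0],"turn":0},{"xyz":[0,0,0],"turn":0},{"xyz":[0,0,1.5],"turn":0},{"xyz":[0,0,4],"turn":0},{"xyz":[0,0,8],"turn":0},{"xyz":[0,0,10],"turn":0}]' --claw 0.35

```text
t: 16.18
position: [0.5952, -0.0161, 0.2597]
tool_rot: [2.286, 2.149, -0.003]
force: [0.4, -0.1, 0.1]
gripper_width: 0.0299
```

Request:
carry_out --moves '[{"xyz":[-3,-4.6,0],"turn":0.02},{"xyz":[-6,-9.2,0],"turn":0.04},{"xyz":[-9,-13.8,0],"turn":0.08},{"xyz":[-12,-18.4,0],"turn":0.108},{"xyz":[-14.4,-22,-1],"turn":0.108},{"xyz":[-16.1,-25.1,-4],"turn":0.108},{"xyz":[-16.1,-25.1,-8],"turn":0.108},{"xyz":[-16.1,-25.1,-8.9],"turn":0.108}]' --claw 0.5

```text
t: 17.18
position: [0.4328, -0.2668, 0.1696]
tool_rot: [2.17, 2.269, -0.003]
force: [-0.3, 1.3, 0.4]
gripper_width: 0.0428
```

Request:
carry_out --moves '[{"xyz":[0,0,0],"turn":0}]'

```text
t: 17.3
position: [0.4334, -0.2666, 0.1703]
tool_rot: [2.169, 2.27, -0.004]
force: [0.2, -0.2, -0.1]
gripper_width: 0.0428
```

Run:
```python
from h import *
st=env.sense();print(st['position'],st['tool_rot'],st['force'],st['gripper_width'])
s=snap('scene')
cv2.imwrite('pics/h4.png',crop(s,290,130,150,240,3))
```

```text
[ 0.43339246 -0.26656012  0.17033827] [ 2.16856013  2.27007591 -0.00358734] [ 0.19209578 -0.22527777 -0.11478566] 0.04283688882606935
```

View pics/h4.png

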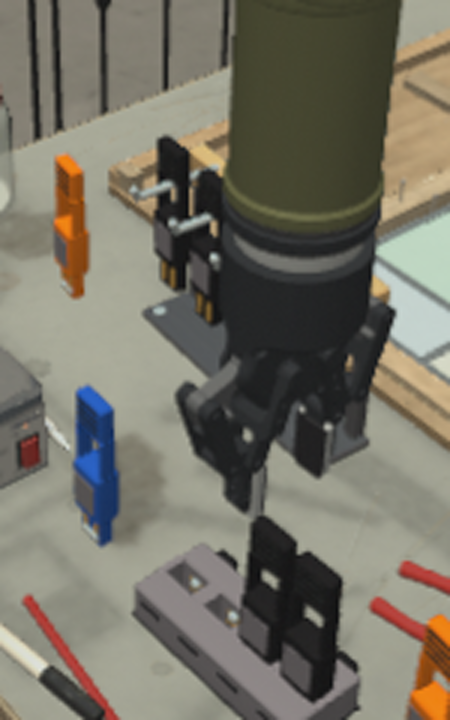

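Request:
carry_out --moves '[{"xyz":[0.05,-0.1,-2],"turn":0},{"xyz":[0.05,-0.1,-4],"turn":0},{"xyz":[0.05,-0.1,-5.4],"turn":0.002},{"xyz":[0.05,-0.1,-5.9],"turn":0.002},{"xyz":[0.05,-0.1,-5.9],"turn":0.002},{"xyz":[0.05,-0.1,-5.9],"turn":0.002}]'

```text
t: 18.1
position: [0.4347, -0.268, 0.1125]
tool_rot: [2.165, 2.271, -0.002]
force: [0.8, -0.1, -0.3]
gripper_width: 0.0428
```

Request:
carry_out --moves '[{"xyz":[0,0,0],"turn":0},{"xyz":[0,0,0],"turn":0},{"xyz":[0,0,0],"turn":0},{"xyz":[0,0,0],"turn":0}]' --claw 0

```text
t: 18.6
position: [0.435, -0.2682, 0.1131]
tool_rot: [2.164, 2.271, -0.002]
force: [-2.0, 1.4, 5.1]
gripper_width: 0.011
```

Run:
```python
from h import *
st=env.sense();print(st['position'],st['tool_rot'],st['force'],st['ft_torque'],st['gripper_width'])
s=snap('scene')
cv2.imwrite('pics/h5.png',crop(s,320,240,100,100,7))
```

```text
[ 0.43504259 -0.26823989  0.11306189] [ 2.16434999e+00  2.27054551e+00 -1.50872416e-03] [-1.95290373  1.42830541  5.11654935] [ 0.07380496  0.30253875 -0.00313073] 0.011049313081523533
```

View pics/h5.png

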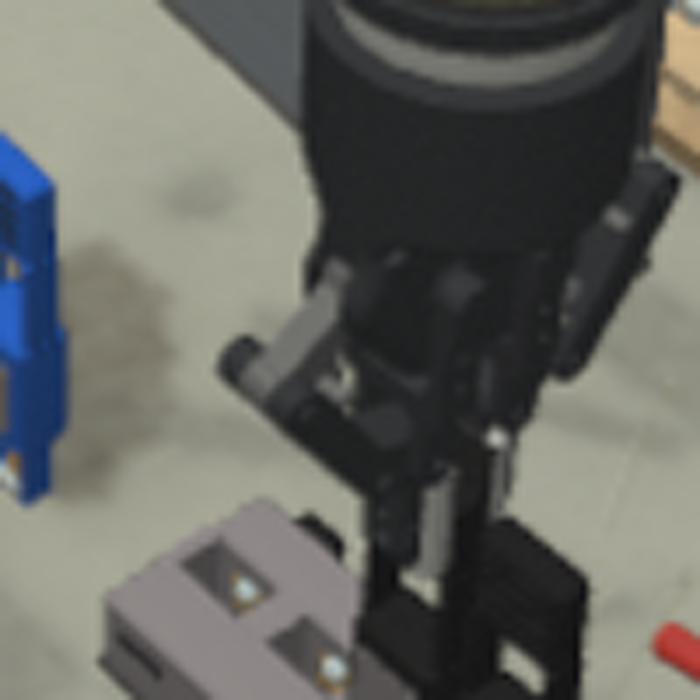

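Request:
carry_out --moves '[{"xyz":[0,0,1],"turn":0},{"xyz":[0,0,2],"turn":0},{"xyz":[0,0,3.5],"turn":0},{"xyz":[0,0,5.5],"turn":0},{"xyz":[0,0,8],"turn":0},{"xyz":[0,0,11],"turn":0},{"xyz":[0,0,13.5],"turn":0},{"xyz":[0,0,14],"turn":0}]'

```text
t: 19.65
position: [0.4358, -0.2692, 0.2556]
tool_rot: [2.163, 2.268, 0.002]
force: [0.6, 0.5, -2.4]
gripper_width: 0.0108
```

Request:
carry_out --moves '[{"xyz":[0.5,5,0],"turn":-0.03},{"xyz":[2.5,10,0],"turn":-0.06},{"xyz":[5,15,0],"turn":-0.108},{"xyz":[7.5,18.5,0],"turn":-0.108},{"xyz":[9.3,20.7,-1],"turn":-0.108},{"xyz":[9.3,20.7,-4],"turn":-0.108},{"xyz":[9.3,20.7,-7],"turn":-0.108},{"xyz":[9.3,20.7,-8.4],"turn":-0.108}]'

```text
t: 20.65
position: [0.5272, -0.0622, 0.1694]
tool_rot: [2.284, 2.149, -0.004]
force: [0.5, 0.3, -1.2]
gripper_width: 0.0107
```

Request:
carry_out --moves '[{"xyz":[0,0,0],"turn":0}]'

```text
t: 20.78
position: [0.5265, -0.0623, 0.1687]
tool_rot: [2.285, 2.149, -0.006]
force: [1.0, -0.7, -2.3]
gripper_width: 0.0105
```

Run:
```python
from h import *
st=env.sense();print(st['position'],st['tool_rot'],st['force'],st['gripper_width'])
s=snap('scene')
o=(310,150);k=7
im=crop(s,310,150,110,95,k)
drawpack(im,s,st['position']+B+[0,0,-.0071],-.061,o,k)
cv2.imwrite('pics/h6.png',im)
```

```text
[ 0.52650847 -0.06234853  0.1686926 ] [ 2.28475952  2.14923221 -0.00649277] [ 1.01592773 -0.7150127  -2.30047808] 0.0104525482249777
```

View pics/h6.png

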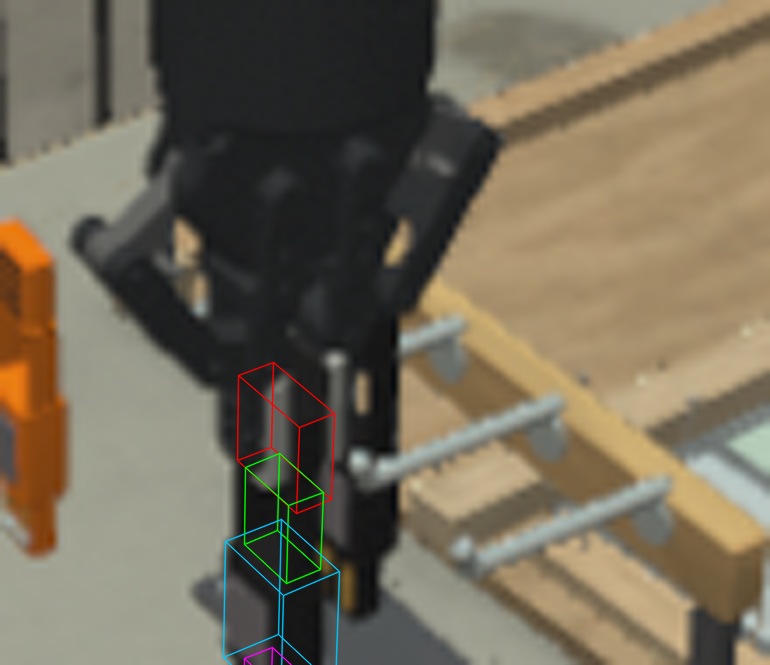

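Request:
carry_out --moves '[{"xyz":[0,0,0.2],"turn":0},{"xyz":[1.5,-0.08,0.2],"turn":0},{"xyz":[3,-0.16,0.2],"turn":0},{"xyz":[4.5,-0.25,0.2],"turn":0},{"xyz":[6,-0.33,0.2],"turn":0},{"xyz":[6.5,-0.35,0.2],"turn":0},{"xyz":[6.5,-0.35,0.2],"turn":0}]'

```text
t: 21.7
position: [0.5919, -0.066, 0.171]
tool_rot: [2.285, 2.149, -0.007]
force: [0.2, 0.5, -2.4]
gripper_width: 0.0107
```

Run:
```python
from h import *
st=env.sense();print(st['position'],st['tool_rot'],st['force'],st['gripper_width'])
s=snap('scene')
cv2.imwrite('pics/h7.png',crop(s,310,150,110,95,7))
```

```text
[ 0.59192569 -0.0660241   0.17101196] [ 2.28470835  2.14880524 -0.00665377] [ 0.23554174  0.47675847 -2.44072397] 0.0107272161763156
```

View pics/h7.png

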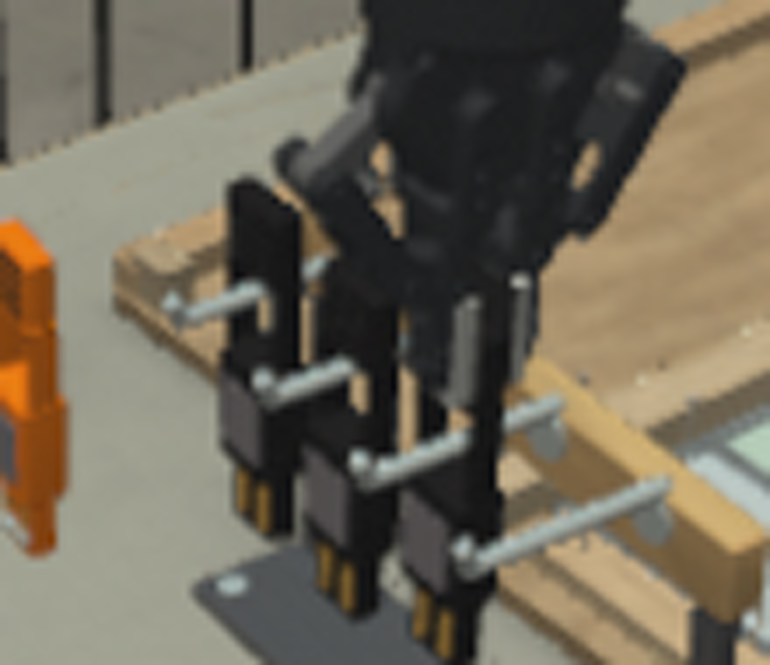

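Threaded on hook 1. Lower to about 0.157 and release.

Request:
carry_out --moves '[{"xyz":[0,0,-0.8],"turn":0},{"xyz":[0,0,-1.4],"turn":0},{"xyz":[0,0,-1.5],"turn":0},{"xyz":[0,0,-1.5],"turn":0}]'

```text
t: 22.25
position: [0.5911, -0.066, 0.1569]
tool_rot: [2.286, 2.149, -0.006]
force: [-3.9, 0.8, 5.4]
gripper_width: 0.0109
```

Request:
carry_out --moves '[{"xyz":[0,0,0],"turn":0},{"xyz":[0,0,0],"turn":0},{"xyz":[0,0,0],"turn":0},{"xyz":[0,0,1.5],"turn":0},{"xyz":[0,0,4],"turn":0},{"xyz":[0,0,8],"turn":0},{"xyz":[0,0,10],"turn":0}]' --claw 0.35

```text
t: 23.12
position: [0.5922, -0.0664, 0.2604]
tool_rot: [2.284, 2.147, -0.001]
force: [0.5, 0.9, 0.5]
gripper_width: 0.0298
```

Request:
carry_out --moves '[{"xyz":[-3,-4.6,0],"turn":0.02},{"xyz":[-6,-9.2,0],"turn":0.04},{"xyz":[-9,-13.8,0],"turn":0.08},{"xyz":[-12,-18.4,0],"turn":0.108},{"xyz":[-14.4,-21.6,-1],"turn":0.11},{"xyz":[-15.6,-23.7,-4],"turn":0.11},{"xyz":[-15.6,-23.7,-8],"turn":0.11},{"xyz":[-15.6,-23.7,-8.9],"turn":0.11}]' --claw 0.5

```text
t: 24.12
position: [0.4349, -0.3029, 0.1702]
tool_rot: [2.166, 2.271, -0.002]
force: [0.5, 0.1, -0.3]
gripper_width: 0.0424
```

Request:
carry_out --moves '[{"xyz":[0,0,0],"turn":0}]'

```text
t: 24.25
position: [0.4354, -0.3028, 0.171]
tool_rot: [2.165, 2.271, -0.002]
force: [-0.2, 0.4, 0.6]
gripper_width: 0.0424
```

Run:
```python
from h import *
st=env.sense();print(st['position'],st['tool_rot'],st['force'],st['gripper_width'])
s=snap('scene')
cv2.imwrite('pics/h8.png',crop(s,290,130,170,240,3))
```

```text
[ 0.43542853 -0.30279463  0.17100077] [ 2.16469639e+00  2.27112990e+00 -2.07041677e-03] [-0.19706642  0.41206657  0.64133996] 0.042440033962155274
```

View pics/h8.png

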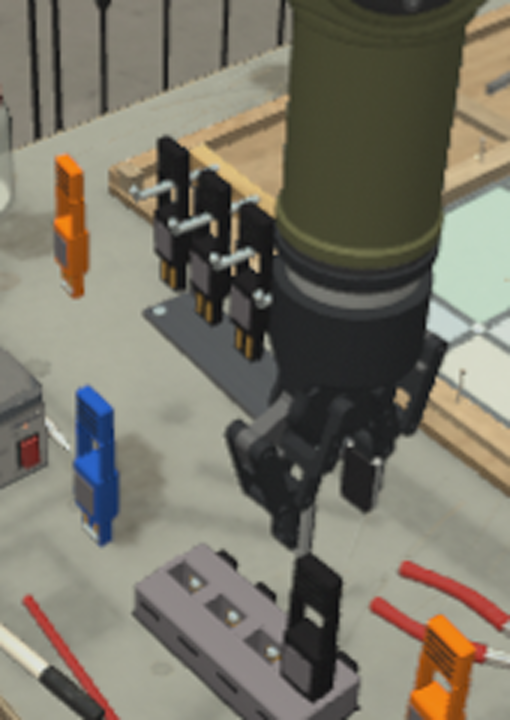

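Request:
carry_out --moves '[{"xyz":[0.05,-0.05,-2],"turn":0},{"xyz":[0.05,-0.05,-4],"turn":0},{"xyz":[0.05,-0.05,-5.5],"turn":0},{"xyz":[0.05,-0.05,-6],"turn":0},{"xyz":[0.05,-0.05,-6],"turn":0},{"xyz":[0.05,-0.05,-6],"turn":0}]'

```text
t: 25.05
position: [0.4367, -0.3038, 0.1122]
tool_rot: [2.163, 2.27, -0.001]
force: [-0.3, -0.6, 0.6]
gripper_width: 0.043
```

Request:
carry_out --moves '[{"xyz":[0,0,0],"turn":0},{"xyz":[0,0,0],"turn":0},{"xyz":[0,0,0],"turn":0},{"xyz":[0,0,0],"turn":0}]' --claw 0

```text
t: 25.55
position: [0.4369, -0.3041, 0.1128]
tool_rot: [2.163, 2.269, -0.0]
force: [-1.9, 0.5, 5.5]
gripper_width: 0.0109
```

Run:
```python
from h import *
st=env.sense();print(st['position'],st['tool_rot'],st['force'],st['ft_torque'],st['gripper_width'])
s=snap('scene')
cv2.imwrite('pics/h9.png',crop(s,330,250,100,100,7))
```

```text
[ 0.43686259 -0.30411627  0.11283423] [ 2.16298986e+00  2.26928335e+00 -3.88408555e-04] [-1.85724211  0.45345098  5.46111866] [ 0.13696704  0.42429211 -0.00245303] 0.010874596433366293
```

View pics/h9.png

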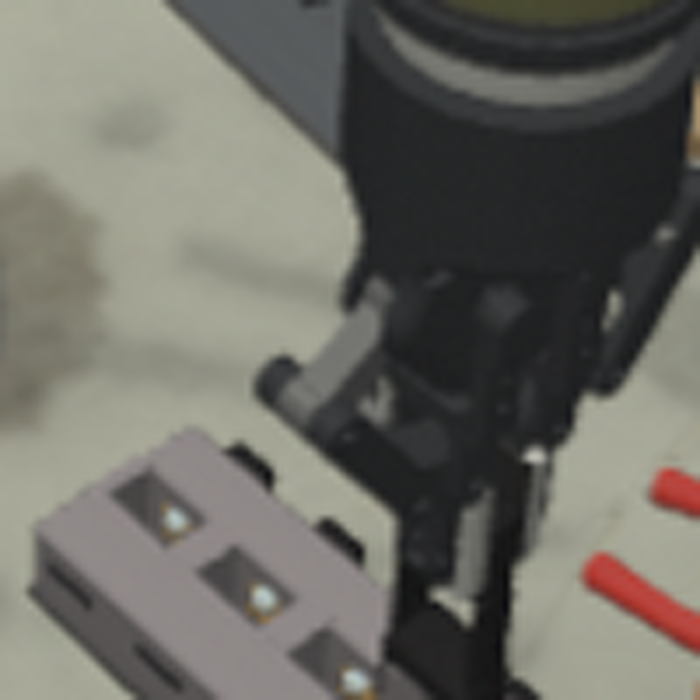

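Request:
carry_out --moves '[{"xyz":[0,0,1],"turn":0},{"xyz":[0,0,2],"turn":0},{"xyz":[0,0,3.5],"turn":0},{"xyz":[0,0,5.5],"turn":0},{"xyz":[0,0,8],"turn":0},{"xyz":[0,0,11],"turn":0},{"xyz":[0,0,13.5],"turn":0},{"xyz":[0,0,14],"turn":0}]'

```text
t: 26.6
position: [0.4377, -0.3051, 0.2555]
tool_rot: [2.161, 2.266, 0.003]
force: [0.3, 0.3, -1.1]
gripper_width: 0.0108
```

Request:
carry_out --moves '[{"xyz":[0.5,4,0],"turn":-0.03},{"xyz":[2.5,8,0],"turn":-0.06},{"xyz":[4.5,13,0],"turn":-0.109},{"xyz":[7,17,0],"turn":-0.109},{"xyz":[8.8,19.3,-1],"turn":-0.109},{"xyz":[8.8,19.3,-4],"turn":-0.109},{"xyz":[8.8,19.3,-7],"turn":-0.109},{"xyz":[8.8,19.3,-8.4],"turn":-0.109}]'

```text
t: 27.6
position: [0.5243, -0.1119, 0.1694]
tool_rot: [2.283, 2.146, -0.002]
force: [0.2, 0.3, -0.6]
gripper_width: 0.0108
```

Request:
carry_out --moves '[{"xyz":[0,0,0],"turn":0}]'

```text
t: 27.72
position: [0.5235, -0.112, 0.1687]
tool_rot: [2.284, 2.147, -0.005]
force: [0.1, 0.0, -0.1]
gripper_width: 0.0103
```

Run:
```python
from h import *
st=env.sense();print(st['position'],st['tool_rot'],st['force'],st['gripper_width'])
s=snap('scene')
o=(310,160);k=7
im=crop(s,310,160,110,95,k)
drawpack(im,s,st['position']+B+[0,0,-.0068],-.061,o,k)
cv2.imwrite('pics/i1.png',im)
```

```text
[ 0.52354762 -0.11200793  0.16867224] [ 2.28397544  2.14689702 -0.00486849] [ 0.12406878  0.03003464 -0.10571132] 0.010338816978685666
```

View pics/i1.png

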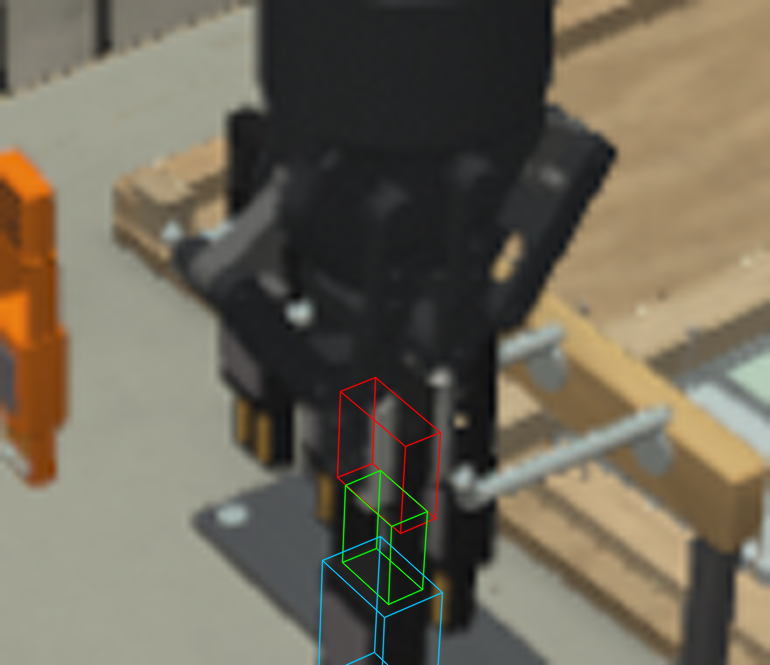

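Consistent with the earlier ones. Hook 0 target (0.5884, −0.1155).

Request:
carry_out --moves '[{"xyz":[0,0,0.2],"turn":0},{"xyz":[1.5,-0.08,0.2],"turn":0},{"xyz":[3,-0.16,0.2],"turn":0},{"xyz":[4.5,-0.25,0.2],"turn":0},{"xyz":[6,-0.33,0.2],"turn":0},{"xyz":[6.5,-0.36,0.2],"turn":0},{"xyz":[6.5,-0.36,0.2],"turn":0}]'

```text
t: 28.65
position: [0.589, -0.1158, 0.1711]
tool_rot: [2.284, 2.146, -0.005]
force: [-0.8, 0.1, -1.3]
gripper_width: 0.0104
```

Run:
```python
from h import *
st=env.sense();print(st['position'],st['tool_rot'],st['force'],st['gripper_width'])
s=snap('scene')
cv2.imwrite('pics/i2.png',crop(s,320,150,110,95,7))
```

```text
[ 0.58904817 -0.11584519  0.17109851] [ 2.28374384  2.14635141 -0.00477402] [-0.79602036  0.14109303 -1.34999405] 0.010396012942920455
```

View pics/i2.png

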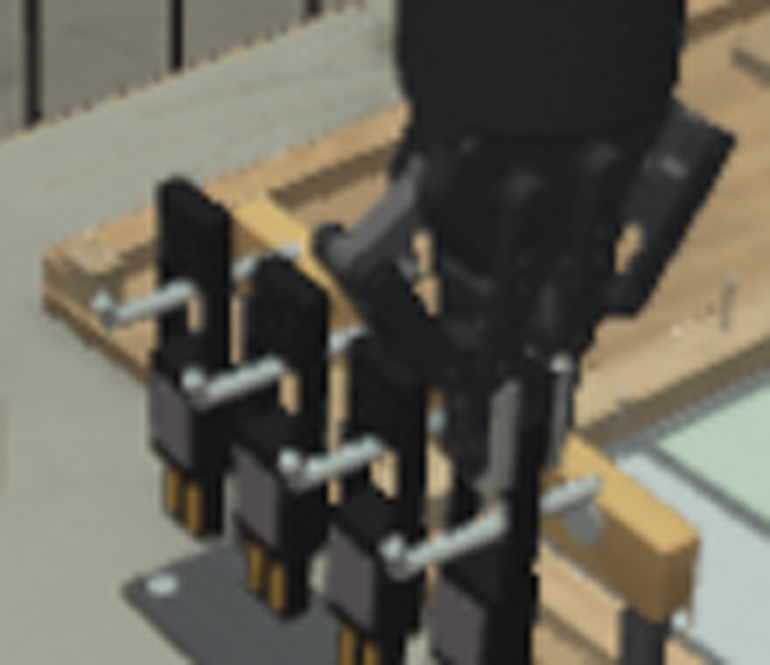

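Request:
carry_out --moves '[{"xyz":[0,0,-0.8],"turn":0},{"xyz":[0,0,-1.4],"turn":0},{"xyz":[0,0,-1.5],"turn":0},{"xyz":[0,0,-1.5],"turn":0}]'

```text
t: 29.2
position: [0.5882, -0.1158, 0.1567]
tool_rot: [2.285, 2.147, -0.005]
force: [-2.6, -0.0, 4.1]
gripper_width: 0.0109
```

Request:
carry_out --moves '[{"xyz":[0,0,0],"turn":0},{"xyz":[0,0,0],"turn":0},{"xyz":[0,0,0],"turn":0},{"xyz":[0,0,1.5],"turn":0},{"xyz":[0,0,4],"turn":0},{"xyz":[0,0,8],"turn":0},{"xyz":[-2,0,10],"turn":0},{"xyz":[-6,0,12],"turn":0}]' --claw 0.35

```text
t: 30.2
position: [0.5286, -0.1159, 0.2785]
tool_rot: [2.283, 2.146, -0.004]
force: [-0.7, 0.4, 0.8]
gripper_width: 0.0299
```

Run:
```python
from h import *
st=env.sense();print(st['position'],st['tool_rot'],st['force'],st['gripper_width'])
s=snap('scene','full2.png')
s=snap('top')
cv2.imwrite('pics/i3t.png',crop(s,170,140,300,160,2.6))
```

```text
[ 0.5285882  -0.11592862  0.27849074] [ 2.28317824  2.14562736 -0.00412899] [-0.74687352  0.40179972  0.79153713] 0.02989997704142333
```

View pics/full2.png

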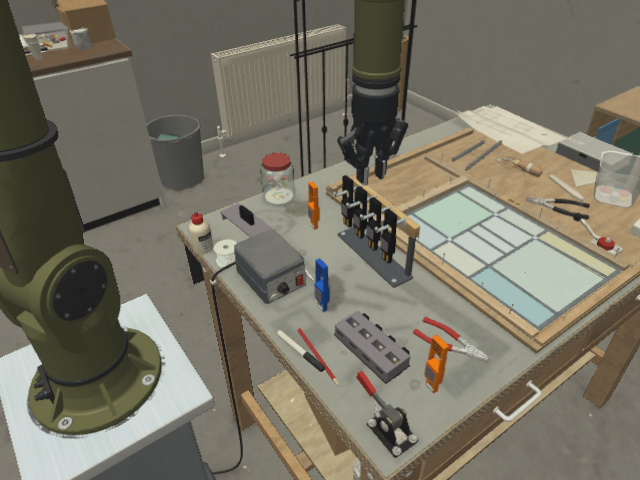

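View pics/i3t.png

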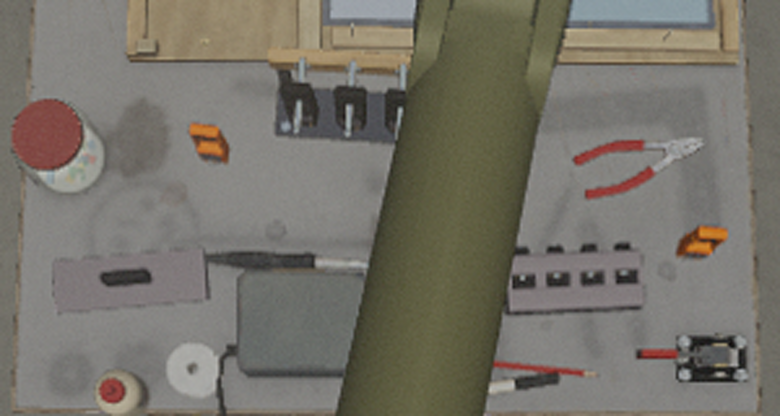

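Run:
```python
from h import *
s=load('top')
im=crop(s,180,225,80,50,9);o=(180,225)
hsv=cv2.cvtColor(cv2.cvtColor(s['pixels'],cv2.COLOR_RGB2BGR),cv2.COLOR_BGR2LAB).astype(int)
sub=hsv[225:275,180:260]
print(hsv[243,205],hsv[262,205],hsv[235,240])
m=cv2.resize(((sub[...,1]-sub[...,2])*1.0).clip(-20,20).astype(np.float32),None,fx=9,fy=9)
cv2.imwrite('pics/c1.png',im);cv2.imwrite('pics/c1m.png',((m+10)*10).clip(0,255))
# same-camera dock for comparison
t=atz(s,[(170+507/2.6,140+255/2.6)],.034);print(t)
P=cloud(s)
ii=[(v,u) for v in range(238,262,3) for u in range(195,245,6)]
cv2.imwrite('pics/c2.png',crop(s,360,225,70,45,11))
s2=load('scene');cv2.imwrite('pics/c3.png',crop(s2,215,195,80,60,9))
```

```text
[130 130 129] [146 128 129] [121 128 129]
[[ 0.45947604 -0.17620852  0.034     ]][ WARN:0@0.706] global loadsave.cpp:1063 imwrite_ Unsupported depth image for selected encoder is fallbacked to CV_8U.
```

View pics/c1.png

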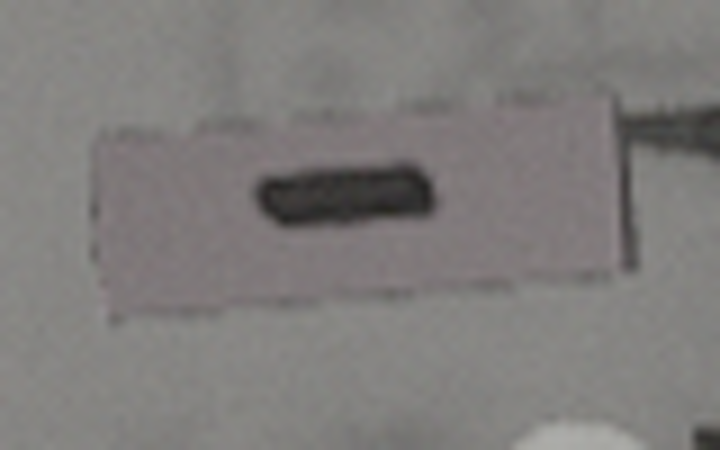

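View pics/c2.png

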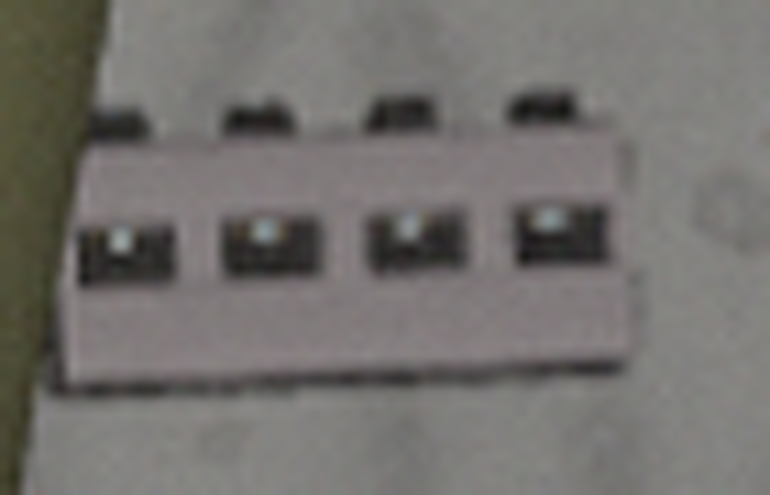

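View pics/c3.png

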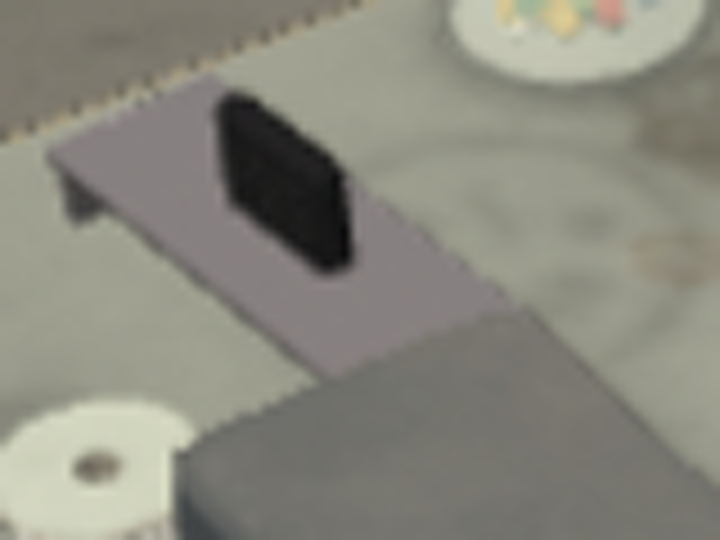

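Run:
```python
from h import *
s=load('top')
q=np.array([(98,137),(614,97),(620,273),(112,317)],float)
c=atz(s,(q+.5)/9-.5+[180,225],.028);print(c.round(4).tolist(),c.mean(0))
for a,b in((0,1),(3,2)):
  d=c[a]-c[b];print('yaw',np.arctan2(-d[0],d[1]),np.hypot(*d[:2]))
b=np.array([(127,255),(271,247),(416,240),(562,233)],float)
d=atz(s,(b+.5)/11-.5+[360,225],.034);print(d.round(4).tolist(),d.mean(0))
e=d[0]-d[-1];print('dock yaw',np.arctan2(-e[0],e[1]),np.hypot(*e[:2]))
e=np.array([(80,150),(610,125),(618,365),(70,382)],float)
e=atz(s,(e+.5)/11-.5+[360,225],.034)
print(e.round(4).tolist())
r=np.array([(265,178),(412,165),(435,212),(285,224)],float)
print(atz(s,(r[:2]+.5)/9-.5+[180,225],.063))
```

```text
[[0.4526, 0.3016, 0.028], [0.466, 0.1435, 0.028], [0.4121, 0.1402, 0.028], [0.3973, 0.2949, 0.028]] [0.43200585 0.22005118 0.028     ]
yaw 0.08447531485131186 0.15873760513112353
yaw 0.0950636011352002 0.1554206878414433
[[0.4331, -0.1925, 0.034], [0.4353, -0.2281, 0.034], [0.4372, -0.2641, 0.034], [0.4392, -0.3004, 0.034]] [ 0.43620225 -0.24630305  0.034     ]
dock yaw 0.05653322294531821 0.10807919271946685
[[0.4592, -0.1812, 0.034], [0.4663, -0.313, 0.034], [0.4064, -0.3137, 0.034], [0.4015, -0.1782, 0.034]]
[[0.43501845 0.2425004  0.063     ]
 [0.4392383  0.19860703 0.063     ]]
```

Request:
carry_out --moves '[{"xyz":[-0.5,5.5,0],"turn":0.03},{"xyz":[-1.5,11.2,0],"turn":0.06},{"xyz":[-3,17,0],"turn":0.1},{"xyz":[-5,22.8,0],"turn":0.152},{"xyz":[-7.5,28.4,-1],"turn":0.152},{"xyz":[-9.7,33.2,-4],"turn":0.152},{"xyz":[-9.7,33.2,-9],"turn":0.152},{"xyz":[-9.7,33.2,-13],"turn":0.152}]' --claw 0.5

```text
t: 31.3
position: [0.4296, 0.2154, 0.1493]
tool_rot: [2.114, 2.312, 0.004]
force: [1.0, 0.3, 0.2]
gripper_width: 0.0428
```

Request:
carry_out --moves '[{"xyz":[0,0,0],"turn":0},{"xyz":[0,0,0],"turn":0}]'

```text
t: 31.55
position: [0.4308, 0.2161, 0.151]
tool_rot: [2.114, 2.312, 0.008]
force: [0.6, -0.2, 0.8]
gripper_width: 0.0428
```

Run:
```python
from h import *
st=env.sense();print(st['position'],st['tool_rot'],st['force'],st['gripper_width'])
s2=snap('scene');cv2.imwrite('pics/d1.png',crop(s2,190,150,130,110,6))
s=snap('top')
cv2.imwrite('pics/d1t.png',crop(s,180,205,130,70,6))
```

```text
[0.4307639  0.21606085 0.15100399] [2.11423068 2.31177782 0.00777388] [ 0.58986573 -0.1626067   0.76048196] 0.042783631552638056
```

View pics/d1.png

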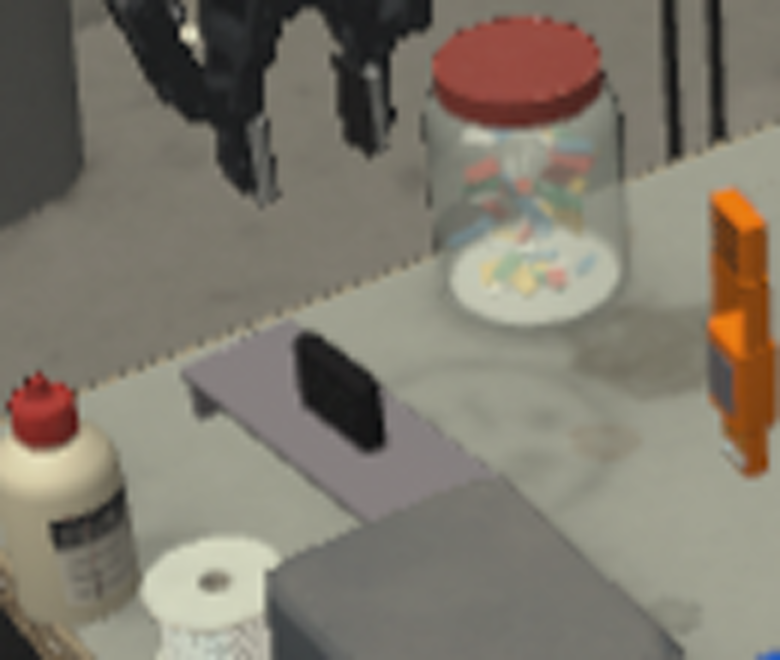

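View pics/d1t.png

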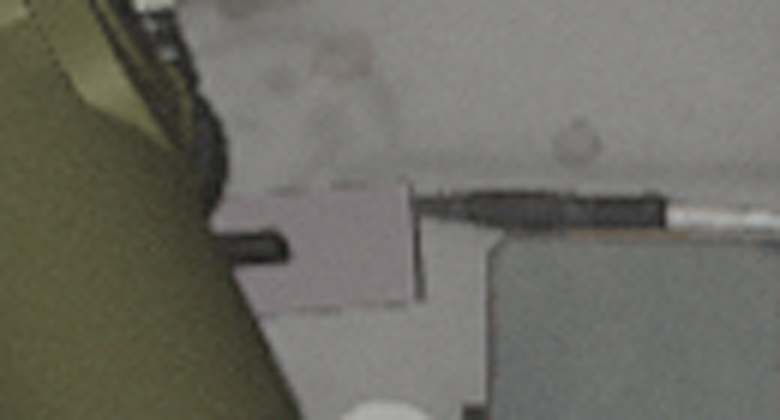

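```bash
cat >> h.py <<'E'
def drawcover(im,s,c,yaw,o,k):
    drawbox(im,s,c,yaw,(-.006,-.025,.028),(.006,.025,.063),o,k,(0,0,255))
    drawbox(im,s,c,yaw,(-.028,-.081,.022),(.028,.081,.028),o,k,(0,255,0))
E
python3 - <<'E'
from h import *
s=load('scene')
o=(215,180);k=8
im=crop(s,215,180,90,70,k)
drawcover(im,s,np.array([.4314,.2166,0])+B,.09,o,k)
cv2.imwrite('pics/d2.png',im)
E
```

```text
(no output)
```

View pics/d2.png

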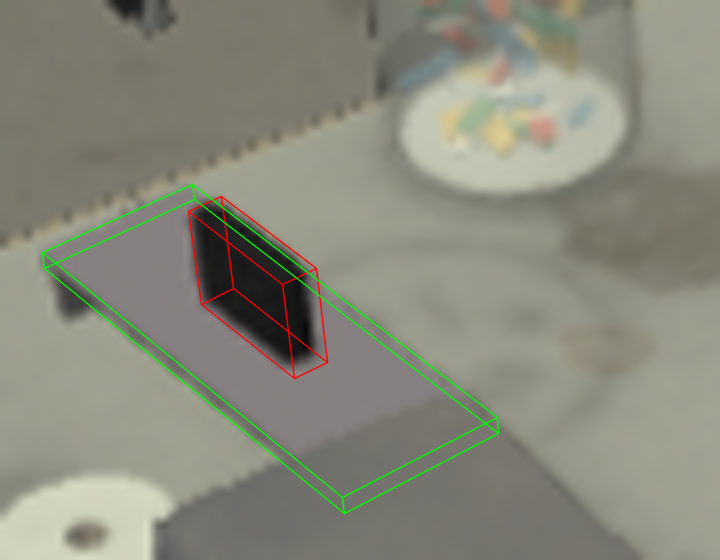

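Request:
carry_out --moves '[{"xyz":[0.05,0.05,-3],"turn":0},{"xyz":[0.05,0.05,-6],"turn":0},{"xyz":[0.05,0.05,-8.5],"turn":0},{"xyz":[0.05,0.05,-10.5],"turn":0},{"xyz":[0.05,0.05,-11.5],"turn":0},{"xyz":[0.05,0.05,-11.5],"turn":0},{"xyz":[0.05,0.05,-11.5],"turn":0}]'

```text
t: 32.52
position: [0.4326, 0.2172, 0.0378]
tool_rot: [2.114, 2.311, 0.014]
force: [0.7, -0.5, 0.3]
gripper_width: 0.0427
```

Run:
```python
from h import *
st=env.sense();print(st['position'],st['tool_rot'],st['force'],st['gripper_width'])
s2=snap('scene');cv2.imwrite('pics/d3.png',crop(s2,205,150,100,90,7))
```

```text
[0.43260375 0.21720952 0.03777175] [2.11385622 2.31103298 0.01355808] [ 0.68292169 -0.4983921   0.30260529] 0.04268272137466233
```

View pics/d3.png

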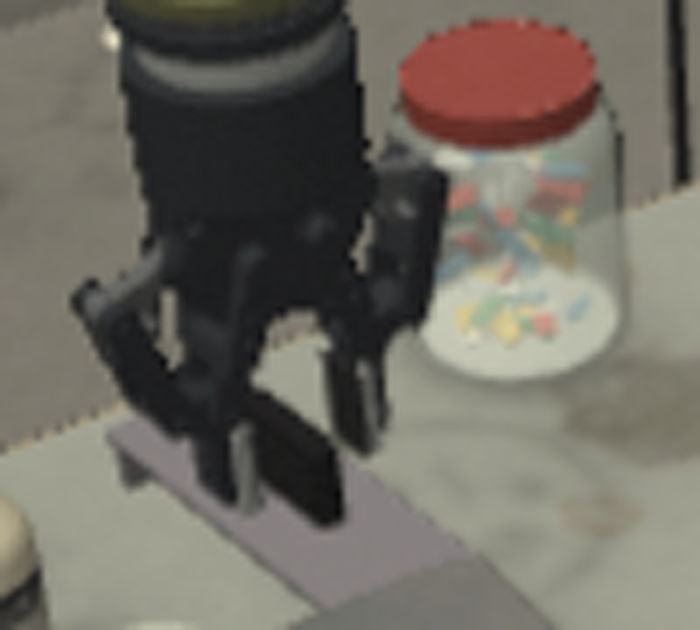

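Request:
carry_out --moves '[{"xyz":[0,0,0],"turn":0},{"xyz":[0,0,0],"turn":0},{"xyz":[0,0,0],"turn":0},{"xyz":[0,0,0],"turn":0},{"xyz":[0,0,0],"turn":0}]' --claw 0

```text
t: 33.2
position: [0.4331, 0.2175, 0.0385]
tool_rot: [2.114, 2.311, 0.015]
force: [0.3, -0.9, 4.2]
gripper_width: 0.0111
```

Request:
carry_out --moves '[{"xyz":[0,0,1],"turn":0},{"xyz":[0,0,3],"turn":0},{"xyz":[0,0,6],"turn":0},{"xyz":[0,0,10],"turn":0},{"xyz":[0,0,14],"turn":0},{"xyz":[0,0,16],"turn":0},{"xyz":[0,0,16],"turn":0}]'

```text
t: 34.08
position: [0.4338, 0.218, 0.2001]
tool_rot: [2.113, 2.311, 0.02]
force: [0.1, -0.0, -1.5]
gripper_width: 0.0108
```

Run:
```python
from h import *
st=env.sense();print(st['position'],st['tool_rot'],st['force'],st['ft_torque'],st['gripper_width']);print(cv2.Rodrigues(st['tool_rot'])[0].round(4))
s2=snap('scene');cv2.imwrite('pics/d4.png',crop(s2,160,80,180,160,4.5))
```

```text
[0.43383148 0.21797041 0.20008811] [2.11322891 2.31053183 0.02044136] [ 0.1463067  -0.014645   -1.50267795] [-0.01371294  0.00779151 -0.03401364] 0.010815558566847823
[[-0.089   0.9959  0.0164]
 [ 0.996   0.089   0.0027]
 [ 0.0012  0.0166 -0.9999]]
```

View pics/d4.png

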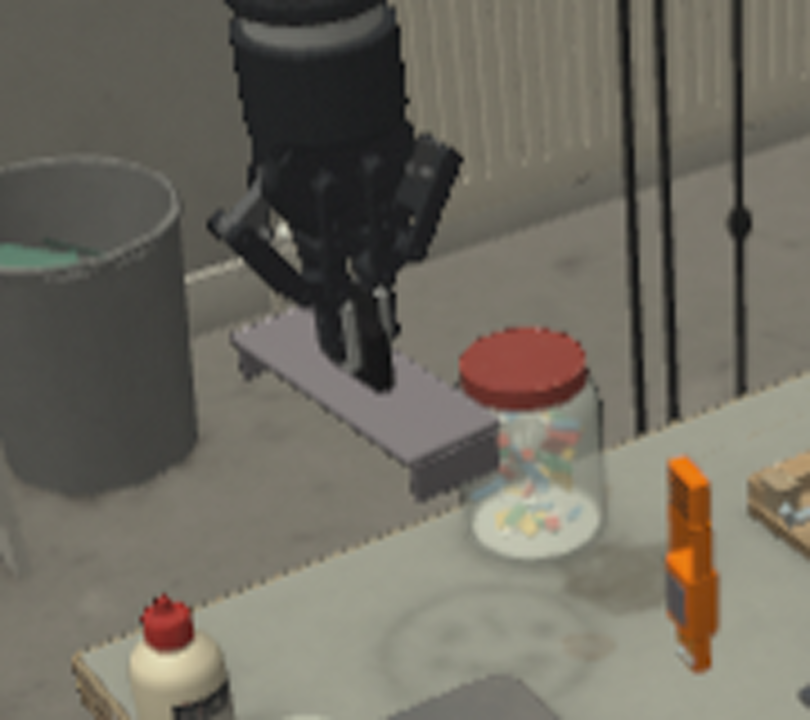

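Request:
carry_out --moves '[{"xyz":[1.5,-5.5,0],"turn":0},{"xyz":[3,-11,0],"turn":0},{"xyz":[4.5,-17,0],"turn":-0.01},{"xyz":[5,-23,0],"turn":-0.02},{"xyz":[4.5,-29,0],"turn":-0.036},{"xyz":[3,-35,0],"turn":-0.036},{"xyz":[1.5,-41,0],"turn":-0.036},{"xyz":[0,-46.5,0],"turn":-0.036}]'

```text
t: 35.12
position: [0.4312, -0.2491, 0.1971]
tool_rot: [2.157, 2.273, 0.015]
force: [1.3, 0.3, -1.0]
gripper_width: 0.0109
```

Request:
carry_out --moves '[{"xyz":[0,0,-2],"turn":0},{"xyz":[0,0,-5],"turn":0},{"xyz":[0,0,-7],"turn":0},{"xyz":[0,0,-7],"turn":0},{"xyz":[0,0,-7],"turn":0}]'

```text
t: 35.75
position: [0.4311, -0.2492, 0.1272]
tool_rot: [2.157, 2.273, 0.014]
force: [0.3, 0.2, -0.5]
gripper_width: 0.0108
```

Run:
```python
from h import *
st=env.sense();print(st['position'],st['tool_rot'],st['force'],st['ft_torque'],st['gripper_width']);print(cv2.Rodrigues(st['tool_rot'])[0].round(4))
s2=snap('scene');cv2.imwrite('pics/e1.png',crop(s2,310,250,110,120,6))
s2=snap('top');cv2.imwrite('pics/e1t.png',crop(s2,340,220,110,60,7))
```

```text
[ 0.43109146 -0.24922061  0.12717488] [2.1568759  2.2730587  0.01378991] [ 0.33743741  0.20695612 -0.46838423] [-0.01294618 -0.06278119 -0.03094906] 0.010840617965699028
[[-5.240e-02  9.986e-01  1.190e-02]
 [ 9.986e-01  5.240e-02  8.000e-04]
 [ 2.000e-04  1.190e-02 -9.999e-01]]
```

View pics/e1.png

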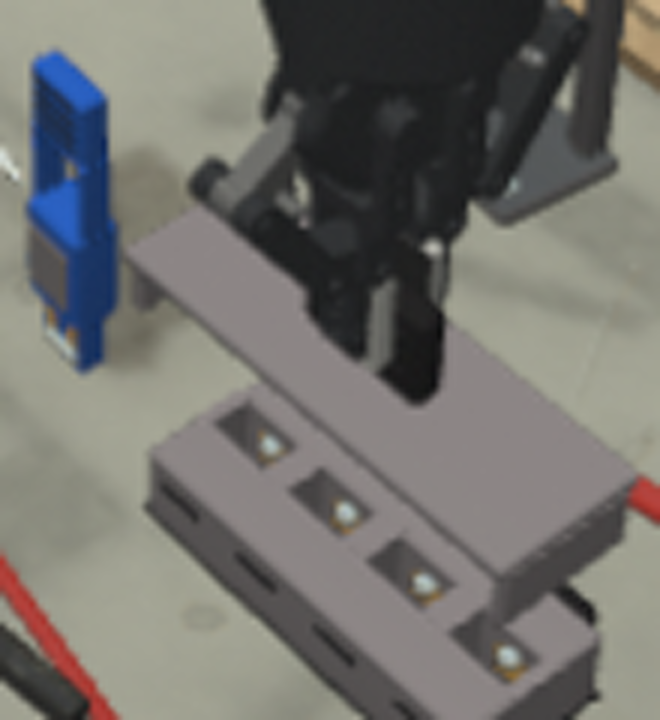

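View pics/e1t.png

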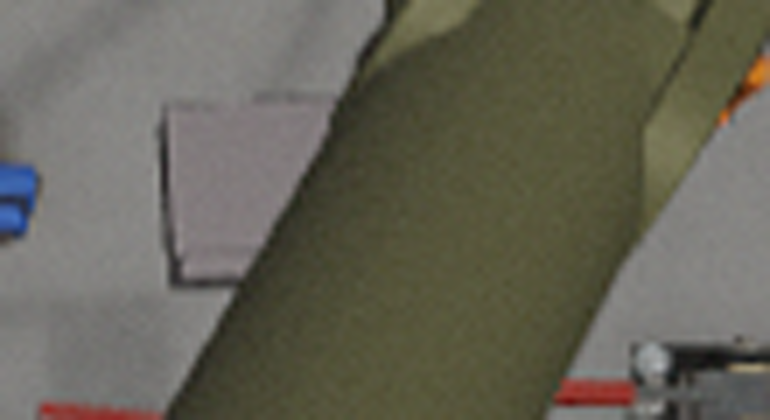

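Run:
```python
from h import *
a=cv2.imread('pics/full2.png')
im=cv2.resize(a[310:385,330:415],None,fx=9,fy=9,interpolation=cv2.INTER_CUBIC)
cv2.imwrite('pics/e2.png',im)
```

```text
(no output)
```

View pics/e2.png

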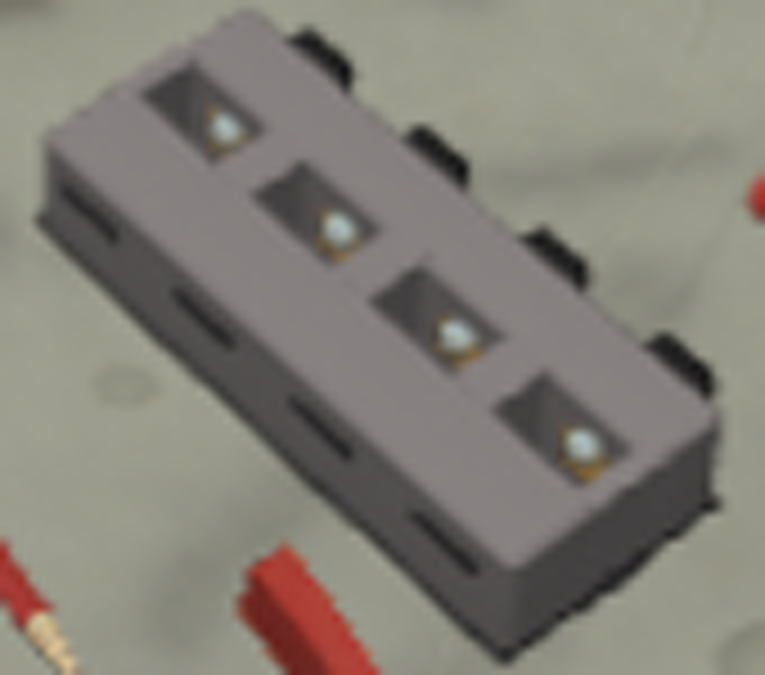

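Request:
carry_out --moves '[{"xyz":[0.2,0,-2],"turn":0},{"xyz":[0.2,0,-4],"turn":0},{"xyz":[0.2,0,-4.5],"turn":0},{"xyz":[0.2,0,-4.5],"turn":0},{"xyz":[0.2,0,-4.5],"turn":0}]'

```text
t: 36.48
position: [0.4344, -0.2497, 0.0838]
tool_rot: [2.155, 2.271, 0.017]
force: [0.0, 1.4, -1.6]
gripper_width: 0.0108
```

Run:
```python
from h import *
st=env.sense();print(st['position'],st['tool_rot'],st['force'],st['ft_torque'],st['gripper_width']);print(cv2.Rodrigues(st['tool_rot'])[0].round(4))
s2=snap('scene','e3full.png');cv2.imwrite('pics/e3.png',crop(s2,325,295,90,75,9))
```

```text
[ 0.43440912 -0.2496589   0.08378121] [2.1547151  2.27133929 0.01690738] [ 0.00609569  1.41348072 -1.64260741] [ 0.0063511   0.04021882 -0.01904161] 0.010786237277883779
[[-5.270e-02  9.985e-01  1.520e-02]
 [ 9.986e-01  5.270e-02  4.000e-04]
 [-4.000e-04  1.520e-02 -9.999e-01]]
```

View pics/e3.png

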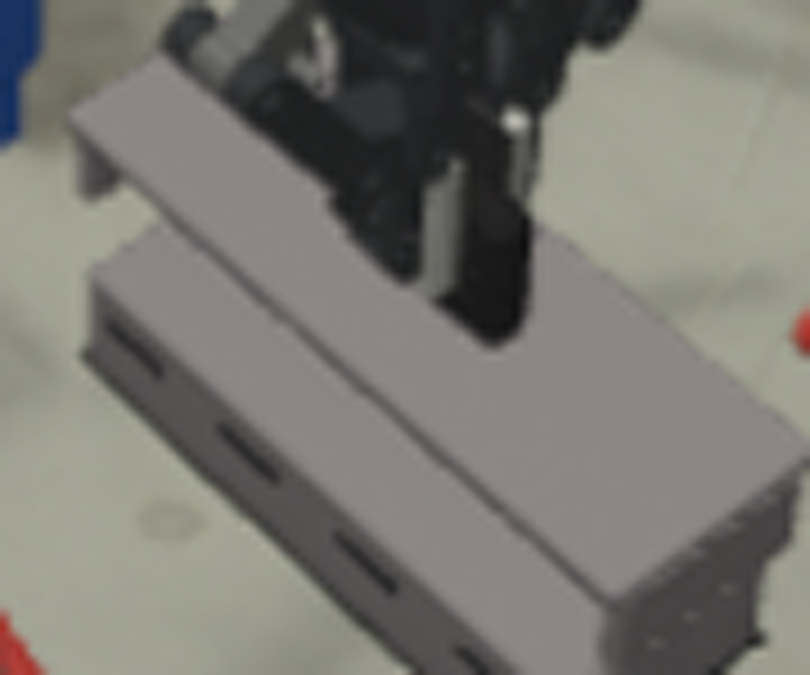

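```bash
cat > fit.py <<'E'
from h import *
from scipy.optimize import least_squares
s=load('scene')
def fit(pix,L,x0,z):
    def f(p):
        W=np.array(L)@Rz(p[2]).T+[p[0],p[1],z]
        return (proj(s,W)-pix).ravel()
    r=least_squares(f,x0,loss='soft_l1',f_scale=.5);return r.x,f(r.x).reshape(-1,2)
if __name__=='__main__':
    c=lambda q,k,o:(np.array(q,float)+.5)/k-.5+np.array(o)
    # dock
    q=[(48,140),(510,568),(716,410),(248,12)]
    L=[(-.03,.072,.034),(-.03,-.072,.034),(.03,-.072,.034),(.03,.072,.034)]
    bays=[[(145,97),(190,65),(262,128),(220,161)],[(255,196),(300,163),(380,227),(340,264)],[(372,299),(417,266),(503,336),(456,374)],[(497,410),(545,373),(630,450),(585,486)]]
    for y,b in zip((.054,.018,-.018,-.054),bays):
        q+=b;L+=[(-.005,y+.0125,.034),(.009,y+.0125,.034),(.009,y-.0125,.034),(-.005,y-.0125,.034)]
    p,e=fit(c(q,9,(330,310)),L,[.43,-.25,.05],0);print('dock(scene)',p.round(4));print(e.round(1).tolist())
    q=[(72,117),(612,600),(806,452),(165,57)]
    L=[(-.028,.081,.028),(-.028,-.081,.028),(.028,-.081,.028),(.028,.081,.028)]
    p2,e=fit(c(q,9,(325,295)),L,[.43,-.25,.05],.0453);print('cover(scene)',p2.round(4));print(e.round(1).tolist())
    d=p2-p;print('cover-dock local',(Rz(p[2]).T@[d[0],d[1],0]).round(4),d[2].round(4))
E
python3 fit.py
```

```text
dock(scene) [ 0.43   -0.2457  0.0546]
[[-1.6, -0.6], [0.3, 0.6], [1.4, 0.4], [-0.4, -1.2], [-0.6, -0.4], [-0.1, -0.3], [0.6, 0.2], [-0.3, 0.1], [-0.3, -0.3], [0.2, -0.3], [0.4, 0.5], [-0.7, 0.2], [-0.1, -0.1], [0.4, -0.2], [0.3, 0.3], [-0.0, -0.0], [-0.3, -0.2], [-0.1, -0.1], [0.5, 0.1], [-0.1, 0.2]]
cover(scene) [ 0.4265 -0.2446  0.0923]
[[-4.2, 1.1], [-0.3, 0.5], [0.3, -0.6], [7.2, -6.5]]
cover-dock local [-0.0034  0.0013  0.    ] 0.0376
```

```bash
cat >> fit.py <<'E'
    print('--3pt')
    q=[(72,117),(612,600),(806,452)]
    p2,e=fit(c(q,9,(325,295)),L[:3],[.43,-.25,.05],.0453);print('cover(scene)',p2.round(4));print(e.round(1).tolist())
    d=p2-p;print('cover-dock local',(Rz(p[2]).T@[d[0],d[1],0]).round(4),d[2].round(4))
    im=crop(s,325,290,95,75,8);drawcover(im,s,[p2[0],p2[1],.0453],p2[2],(325,290),8)
    drawbox(im,s,[p[0],p[1],0],p[2],(-.03,-.072,0),(.03,.072,.034),(325,290),8,(255,255,0))
    cv2.imwrite('pics/e4.png',im)
E
python3 fit.py
```

```text
dock(scene) [ 0.43   -0.2457  0.0546]
[[-1.6, -0.6], [0.3, 0.6], [1.4, 0.4], [-0.4, -1.2], [-0.6, -0.4], [-0.1, -0.3], [0.6, 0.2], [-0.3, 0.1], [-0.3, -0.3], [0.2, -0.3], [0.4, 0.5], [-0.7, 0.2], [-0.1, -0.1], [0.4, -0.2], [0.3, 0.3], [-0.0, -0.0], [-0.3, -0.2], [-0.1, -0.1], [0.5, 0.1], [-0.1, 0.2]]
cover(scene) [ 0.4265 -0.2446  0.0923]
[[-4.2, 1.1], [-0.3, 0.5], [0.3, -0.6], [7.2, -6.5]]
cover-dock local [-0.0034  0.0013  0.    ] 0.0376
--3pt
cover(scene) [ 0.4308 -0.2455  0.047 ]
[[-1.1, -1.0], [-0.1, 0.3], [1.6, 0.1]]
cover-dock local [0.0008 0.0002 0.    ] -0.0076
```

View pics/e4.png

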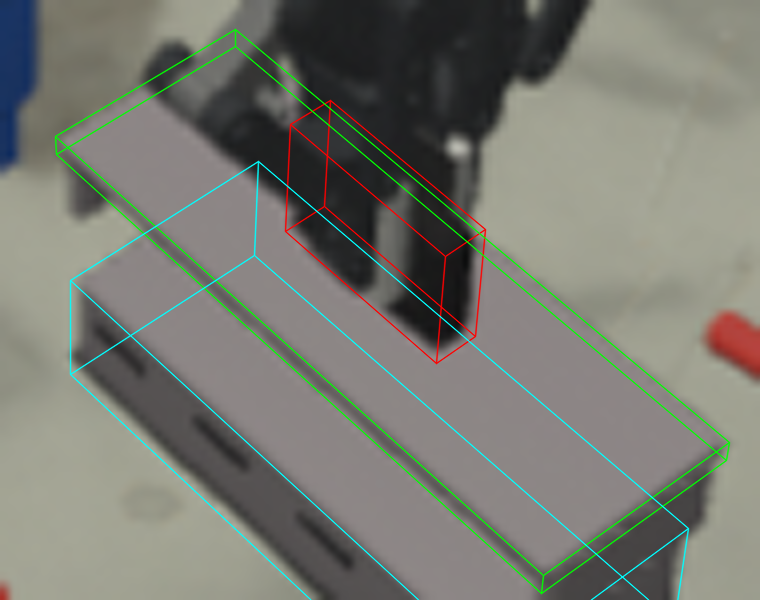

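Request:
carry_out --moves '[{"xyz":[-0.08,0,-0.5],"turn":0.001},{"xyz":[-0.08,0,-1],"turn":0.001},{"xyz":[-0.08,0,-1],"turn":0.001}]'

```text
t: 36.9
position: [0.4331, -0.2494, 0.0731]
tool_rot: [2.154, 2.273, 0.016]
force: [-0.1, -0.7, -1.4]
gripper_width: 0.011
```

Run:
```python
from h import *
st=env.sense();print(st['position'],st['tool_rot'],st['force'],st['ft_torque']);print(cv2.Rodrigues(st['tool_rot'])[0].round(4))
```

```text
[ 0.43307799 -0.24938367  0.07314068] [2.15439713 2.27324402 0.01596533] [-0.07841397 -0.74819964 -1.35744441] [ 0.01127254  0.0494138  -0.00856235]
[[-5.360e-02  9.985e-01  1.400e-02]
 [ 9.986e-01  5.360e-02  8.000e-04]
 [ 0.000e+00  1.400e-02 -9.999e-01]]
```

Request:
carry_out --moves '[{"xyz":[0.04,0,-0.4],"turn":0},{"xyz":[0.04,0,-0.8],"turn":0},{"xyz":[0.04,0,-0.8],"turn":0}]'

```text
t: 37.28
position: [0.4331, -0.2493, 0.0647]
tool_rot: [2.155, 2.274, 0.015]
force: [-0.5, 0.3, -1.5]
gripper_width: 0.011
```

Run:
```python
from h import *
st=env.sense();print(st['position'],st['tool_rot'],st['force'],st['ft_torque']);print(cv2.Rodrigues(st['tool_rot'])[0].round(4))
```

```text
[ 0.43313072 -0.24930531  0.06469733] [2.1550321  2.27366021 0.01506594] [-0.50741184  0.26054904 -1.51613005] [ 0.00517643 -0.0051731   0.03392404]
[[-5.350e-02  9.985e-01  1.310e-02]
 [ 9.986e-01  5.350e-02  9.000e-04]
 [ 2.000e-04  1.310e-02 -9.999e-01]]
```

Teeth are ~6 mm into the bays with no contact. Continue.

Request:
carry_out --moves '[{"xyz":[0.04,0,-0.4],"turn":0},{"xyz":[0.04,0,-0.8],"turn":0},{"xyz":[0.04,0,-1.1],"turn":0},{"xyz":[0.04,0,-1.1],"turn":0}]'

```text
t: 37.78
position: [0.4333, -0.2492, 0.0534]
tool_rot: [2.155, 2.274, 0.015]
force: [-0.2, -1.0, -1.6]
gripper_width: 0.0115
```

Run:
```python
from h import *
st=env.sense();print(st['position'],st['tool_rot'],st['force'],st['ft_torque']);print(cv2.Rodrigues(st['tool_rot'])[0].round(4))
```

```text
[ 0.43329341 -0.24922488  0.05338749] [2.15545879 2.27393449 0.01453369] [-0.16350295 -0.98201049 -1.60883713] [-0.06532174  0.00336275  0.04362682]
[[-5.350e-02  9.985e-01  1.250e-02]
 [ 9.986e-01  5.350e-02  1.000e-03]
 [ 3.000e-04  1.250e-02 -9.999e-01]]
```

Request:
carry_out --moves '[{"xyz":[0,0,-0.2],"turn":0},{"xyz":[0,0,-0.4],"turn":0},{"xyz":[0,0,-0.4],"turn":0}]'

```text
t: 38.15
position: [0.4336, -0.2492, 0.0505]
tool_rot: [2.156, 2.275, 0.016]
force: [-3.5, 2.8, 9.3]
gripper_width: 0.011
```

Request:
carry_out --moves '[{"xyz":[0,0,0],"turn":0},{"xyz":[0,0,0],"turn":0},{"xyz":[0,0,0],"turn":0},{"xyz":[0,0,1.5],"turn":0},{"xyz":[0,0,5],"turn":0},{"xyz":[0,0,10],"turn":0},{"xyz":[0,0,15],"turn":0},{"xyz":[0,4,19],"turn":0}]' --claw 0.4

```text
t: 39.15
position: [0.4333, -0.2122, 0.2437]
tool_rot: [2.161, 2.265, 0.017]
force: [0.2, 1.2, -1.1]
gripper_width: 0.0342
```

Request:
carry_out --moves '[{"xyz":[1,6,2],"turn":0},{"xyz":[2,12,2],"turn":0},{"xyz":[3,18,2],"turn":0},{"xyz":[3,23,2],"turn":0},{"xyz":[3,23,2],"turn":0}]'

```text
t: 39.78
position: [0.4631, 0.022, 0.2644]
tool_rot: [2.152, 2.272, 0.018]
force: [0.4, -0.5, 0.1]
gripper_width: 0.0346
```

Run:
```python
from h import *
st=env.sense();print(st['position'],st['force'],st['joint_velocities'].round(3))
s=snap('scene','f1.png');cv2.imwrite('pics/f2.png',crop(s,325,290,95,85,8))
cv2.imwrite('pics/f3.png',crop(s,310,150,130,130,5))
t=snap('top');cv2.imwrite('pics/f2t.png',crop(t,350,215,100,65,8))
```

```text
[0.46307555 0.02195612 0.26438992] [ 0.40153539 -0.4833761   0.06069779] [ 0.037 -0.011  0.086  0.001  0.049  0.003  0.031]
```

View pics/f1.png

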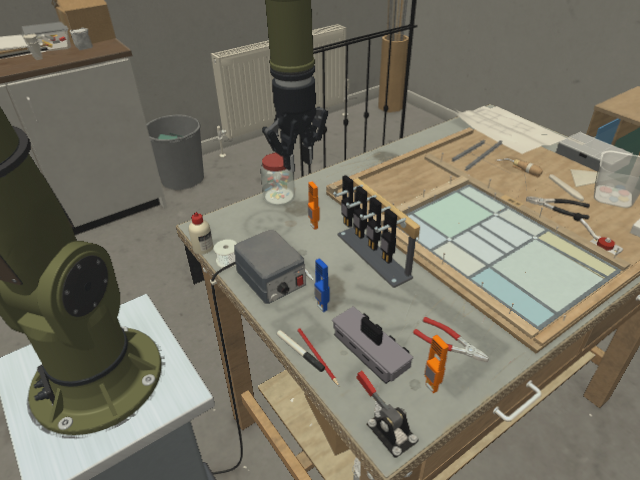

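View pics/f2.png

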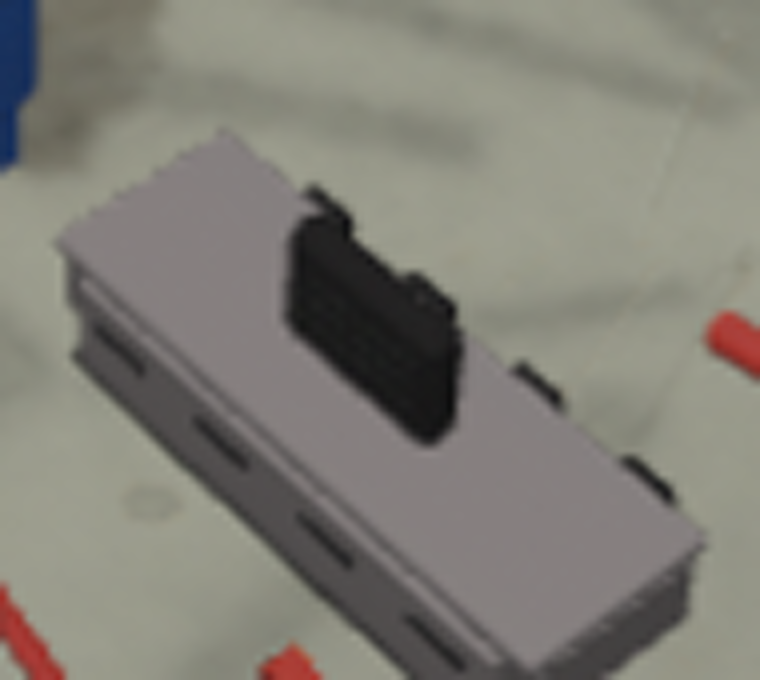

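View pics/f2t.png

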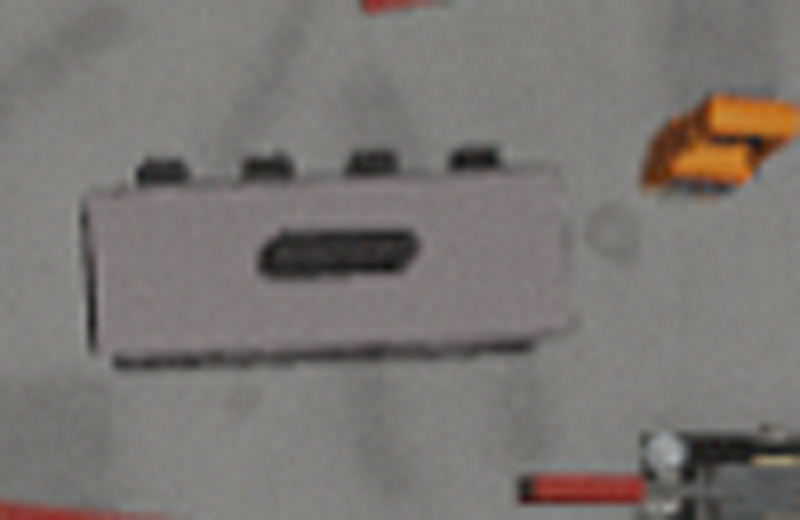

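View pics/f3.png

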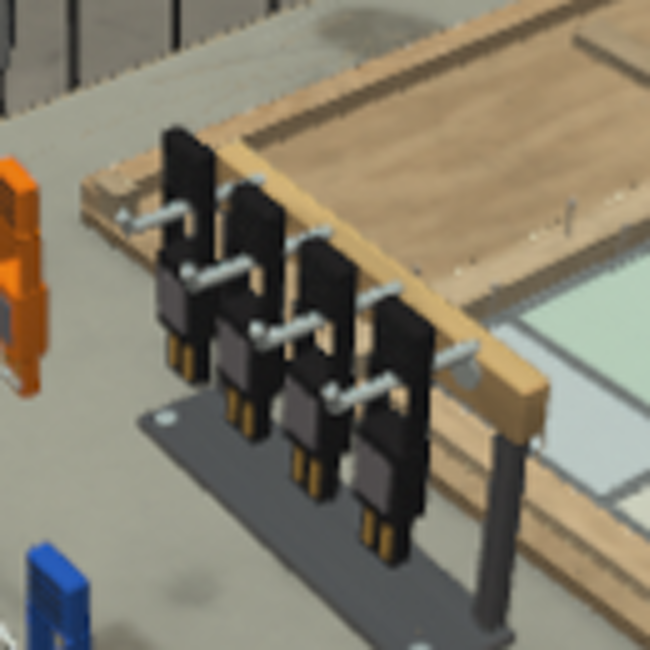

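Run:
```python
from fit import *
c=(np.array([(60,242),(535,668),(705,540),(225,130)],float)+.5)/8-.5+[325,290]
L=[(-.028,.081,.028),(-.028,-.081,.028),(.028,-.081,.028),(.028,.081,.028)]
p,e=fit(c,L,[.43,-.25,.05],.012);print('cover',p.round(4),e.round(1).tolist(),'dock .430 -.2457 .0546')
P=cloud(load('top'));m=P[238:255,363:418];print(np.nanmedian(m[[0,1,14,15],:,2],axis=1).round(4),np.nanmedian(m[10:,:8,2]),np.nanmedian(m[10:,-8:,2]))
```

```text
cover [ 0.4298 -0.2457  0.0601] [[-1.2, -0.4], [-0.1, 0.8], [1.1, -0.1], [0.0, -0.2]] dock .430 -.2457 .0546
[0.0377 0.0402 0.0398 0.0407] 0.039786082265584444 0.039832120138710514
```

The cover is within 0.3 mm of the dock's centre and 0.006 rad of its direction. Its plate top measures 40 mm high and level. The packs are hanging still and the arm is clear.

Run:
```python
from h import *
env.sign_off();print(env.sense()['t'])
```

```text
the job is handed in; nothing more can be done
the job is handed in; nothing more can be done
```

I hung all four black battery packs by their handle windows, one on each of hooks 3, 2, 1 and 0. I then put the dust cover on the empty dock and handed the job in at about 40 s; sign-off gives no verdict.

**Packs:** in the last pictures all four hang upright, each with its hook through the window. I judged this by eye from the pictures and did not measure the final window-edge positions.

**Cover:** it met no contact until it was fully down, and the tool stopped at the height expected for a seated plate. My fit puts it within 0.3 mm of the dock's centre and about 0.006 rad of its direction. The plate top reads 40 mm high and level end to end.

**Bystanders:** the arm never touched the bottle, spool or jar, and they look unmoved in the last picture. The arm stands clear of everything.

**Disagreement:** the two cameras differed by up to about 4 mm. I corrected for this by gripping the packs in the dock and by comparing cover and dock in the same camera's pictures. I saw no knock to the cover at any point.

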